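# Close down the welding corner and fold its guard away

### The job

Close down this corner of the bench. First switch off all four paddles on the switch bank (one drag of a finger along the row will do it); next put every square-tube offcut and softwood block lying round the guard, two to four of them (not the block inside the coil of cable), into the sheet-metal tray; and only then fold the guard away leaf by leaf: the end leaf flat back onto the middle leaf, those two flat back against the first leaf, and the whole packet round on its post to its stop at the back. Leave everything else where it is.

Things in the scene. Friction and masses are not known exactly. Their poses are not given: they have to be found in the camera images.
- tube_a: One of two alike: offcut of square steel tube, 40 x 40 mm section, 110 mm long, about 0.3 kg, lying on the bench. Origin: centre of its underside. Its length runs, in the horizontal plane, 60 degrees counter-clockwise from its own x axis, so the 40 mm width to grip runs 30 degrees clockwise from its x axis. May be absent (None).
- tube_b: The other: offcut of square steel tube, 40 x 40 mm section, 110 mm long, about 0.3 kg, lying on the bench. Origin: centre of its underside. Its length runs, in the horizontal plane, 60 degrees counter-clockwise from its own x axis, so the 40 mm width to grip runs 30 degrees clockwise from its x axis. May be absent (None).
- block_a: One of two alike: softwood block, 50 mm wide, 90 mm long, 42 mm high, about 0.13 kg, lying on the bench. Origin: centre of its underside. Its length runs 75 degrees counter-clockwise from its own x axis, so the 50 mm width to grip runs 15 degrees clockwise from its x axis. May be absent (None).
- block_b: The other: softwood block, 50 mm wide, 90 mm long, 42 mm high, about 0.13 kg, lying on the bench. Origin: centre of its underside. Its length runs 75 degrees counter-clockwise from its own x axis, so the 50 mm width to grip runs 15 degrees clockwise from its x axis. May be absent (None).
- tray_in (a point): Centre of the inner floor (5 mm above the bench) of an open square sheet-metal tray fixed to the bench at the right. Outside 250 x 250 mm, walls 4 mm thick and 30 mm high from the bench; inside about 242 x 242 mm. x and y run along its sides, z up.
- bank: Grey switch bank fixed at the left, 250 mm (its x) x 76 mm, top 50 mm above the bench. Origin: centre of its underside. Four black paddles in a row along x pivot about y at the top plate, at x = -82.5, -27.5, 27.5, 82.5 mm. Each is 24 mm wide, 11 mm thick, 40 mm long from its pivot; on = leaning to -x (the end nearer the robot), off = tipped over to +x. They stay where left; about 1 N at the tip.
- sw1 (a joint): Paddle 1 (1 is nearest the bank's -x end), rad: 0 fully on (leaning 0.4 back), 0.4 upright, 1.45 end stop; off above 0.85. A closed finger drawn from the -x to the +x end with its tip about 28 mm above the top plate throws each paddle to about 1.2 to 1.35 and passes over it.
- sw2 (a joint): Paddle 2 (1 is nearest the bank's -x end), rad: 0 fully on (leaning 0.4 back), 0.4 upright, 1.45 end stop; off above 0.85. A closed finger drawn from the -x to the +x end with its tip about 28 mm above the top plate throws each paddle to about 1.2 to 1.35 and passes over it.
- sw3 (a joint): Paddle 3 (1 is nearest the bank's -x end), rad: 0 fully on (leaning 0.4 back), 0.4 upright, 1.45 end stop; off above 0.85. A closed finger drawn from the -x to the +x end with its tip about 28 mm above the top plate throws each paddle to about 1.2 to 1.35 and passes over it.
- sw4 (a joint): Paddle 4 (1 is nearest the bank's -x end), rad: 0 fully on (leaning 0.4 back), 0.4 upright, 1.45 end stop; off above 0.85. A closed finger drawn from the -x to the +x end with its tip about 28 mm above the top plate throws each paddle to about 1.2 to 1.35 and passes over it.
- leaf1 (a joint): First leaf of the three-leaf guard (upright grey steel, 8 mm thick, 12 to 67 mm above the bench, vertical hinges), 170 mm from its fixed post to the next hinge. Turn about the post, rad, counter-clockwise from above: about 0 as set out (pointing from the post towards the robot), 1.57 home: stretched to the right, the packet against the stop peg at the back. Friction 0.5 N m holds it.
- leaf2 (a joint): Middle leaf, 155 mm long from its hinge (at the end of the first leaf) to the next. Value: fold against the first leaf, rad, counter-clockwise from above: 0 square to it, -1.4 nearly in line with it, 1.57 (end stop) folded back flat alongside it with a gap between for the end leaf. Friction about 0.22 N m.
- leaf3 (a joint): End leaf, 122 mm long, hinged at the end of the middle leaf. Value: fold against the middle leaf, rad, counter-clockwise from above: 0 in line with it, 3.14 (end stop) folded back flat against its inner side. Friction about 0.06 N m.
- pin1 (a point): Point to grip, 97 mm above the bench, on the first leaf's pin: an upright round steel pin with a sleeve that revolves freely on it, 18 mm in diameter, on the leaf's top edge, up to 117 mm above the bench, 155 mm along the leaf from the post axis. x axis: along the leaf away from its hinge; z up. The other leaves' pins are alike.
- pin2 (a point): The same on the middle leaf's pin, 125 mm along the leaf from its hinge, 12 mm to the side of the hinge axis. When all is folded the three pins stand about 55 mm apart along the packet.
- pin3 (a point): The same on the end leaf's pin, 85 mm along the leaf from its hinge, 6 mm to the side of the hinge axis.
- axis1 (a point): Point on the post's vertical axis, about which the first leaf turns, at the pins' height (97 mm).
- axis2 (a point): Point on the vertical hinge axis between first and middle leaf, 97 mm above the bench (the hinge itself ends at 67 mm).
- axis3 (a point): Point on the vertical hinge axis between middle and end leaf, 97 mm above the bench.
- angle_off: Bystander, to be left alone: offcut of angle iron, 173 mm long, 35 mm high; it is not one of the pieces to clear. Origin: centre of its underside.
- try_square: Bystander, to be left alone: try square with wooden stock, 150 x 210 x 20 mm. Origin: centre of its underside.
- centre_punch: Bystander, to be left alone: steel centre punch, 110 mm long. Origin: centre of its underside.

How it is judged:
On the way, in this order (a step that is already met when the one before it is completed fails the run):
1. all four switches are off (value of joint each of sw1, sw2, sw3, sw4 above 0.85 rad), for 0.2 s.
2. every tube offcut and wood block present is in the tray (x of tube_a in the frame of tray_in between -0.11 and 0.11 m and y of tube_a in the frame of tray_in between -0.11 and 0.11 m and z of each of tube_a, tube_b, block_a, block_b in the frame of tray_in below 0.045 m and x of tube_b in the frame of tray_in between -0.11 and 0.11 m and y of tube_b in the frame of tray_in between -0.11 and 0.11 m and x of block_a in the frame of tray_in between -0.11 and 0.11 m and y of block_a in the frame of tray_in between -0.11 and 0.11 m and x of block_b in the frame of tray_in between -0.11 and 0.11 m and y of block_b in the frame of tray_in between -0.11 and 0.11 m), for 0.2 s.
3. the end leaf is folded flat onto the middle leaf, the middle leaf not yet folded (value of joint leaf3 above 3 rad and value of joint leaf2 below 1 rad), for 0.2 s.
4. middle and end leaf are folded flat against the first leaf, which is not yet home (value of joint leaf3 above 3 rad and value of joint leaf2 above 1.43 rad and value of joint leaf1 below 1.2 rad), for 0.2 s.
5. the folded packet is swung home to its stop (value of joint leaf3 above 3 rad and value of joint leaf2 above 1.43 rad and value of joint leaf1 above 1.45 rad), for 0.2 s.
At the end, for the whole second after the job is handed in: All switches off (above 0.85 rad); every piece present at rest in the tray (origin within 110 mm of its centre along both sides, under 45 mm above its floor); end leaf (above 3.0 of 3.14 rad) and middle leaf (above 1.43 of 1.57) folded flat; first leaf home (above 1.45 of 1.57) (all of step 1 and all of step 2 and all of step 5 and linear speed of each of tube_a, tube_b, block_a, block_b below 0.03 m/s and velocity of joint each of leaf1, leaf2, leaf3 below 0.1 rad/s); the robot touches nothing.
It fails at once if a bystander is shifted by more than 40 mm (distance of any of try_square, angle_off, centre_punch from where it was at the start of the episode above 0.04 m).
Of tube_a, tube_b, block_a, block_b only 2 to 4 are there at a start; the rules pass over those that are not, and their reading is None.
At some moment in a run one of tube_a, tube_b, block_a, block_b may be knocked a few centimetres aside while the robot is not near it.
Once in a run the grip may slacken for a moment while it holds something.
It also fails if it takes over 210 s, if anything falls off the work surface, if the arm or the gripper's body presses on something with over 40 N, if the wrist force passes 120 N, or if a joint passes its speed limit or range.

### The arm

A 6-joint arm with a two-finger parallel gripper is mounted at the origin on the work surface; the furniture and walls round the work are solid. World frame = base frame: x ahead of the robot, y to its left, z up, the work surface at z = 0. Lengths are in m, angles in rad, forces in N, time in s.
With the tool pointing down it reaches from about 0.25 to 0.725 m from the base axis. Payload 4 kg.
Tool frame: the origin (TCP) lies at the very end of the fingers, on their centre line; the grasp point (between the pads) lies 19 mm behind it (grasp_offset is the distance from the TCP to the grasp point, in m); y points along the fingers, z is the direction in which the jaws open and shut, and the axes are right-handed (so a half turn about y gives the same grasp; the last joint's range is limited). The gripper opens to 85 mm and grips with 20 to 120 N. Pads are 22 mm wide; open, the fingers measure 114 mm over their backs; the gripper's body (76 mm by 85 mm) begins 54 mm behind the grasp point. The pads swing forward as they close: fully open they stand 13 mm farther back than shut.
Start: joints at [-1.333, 0.241, 0.005, 1.335, 0, 1.571], TCP at [0.118, -0.486, 0.231] pointing down, gripper open.
Joint ranges: [-2.72, 2.72], [-1.05, 1.87], [-1.09, 1.28], [-1.99, 2.15], [-1.42, 1.44], [-3.14, 3.14]. Speed limits (rad/s): [2.79, 2.79, 3.14, 3.14, 3.14, 3.14].

### API

Orientations are given as a rotation vector (axis times angle).
In Python, from rig import * gives the robot as it stands.
- The arm moves only by the tool drive_tool, never from a script. Its argument "deltas" is text: rows parted by semicolons, each of 5 numbers parted by spaces: the opening, from 0 (shut) to 1 (fully open), then the shift along the tool's x, y, z in m, then the turn about the tool's y in rad. A call has 1 to 8 rows; each row shifts and turns the commanded pose from where the row before left it, along the tool's axes as they then stand; what a row does not reach is not made up. A row lasts 1/8 s, in which the tool goes at most 62.5 mm and 10.7 degrees, less where a joint would pass 70% of its speed; a pose out of reach is approached as far as the arm can. A call is refused whole if a number of a shift passes 0.0625 or a number of a turn 0.188, either way. A call with a gripper value outside its range is refused whole. The fingers move at their own pace and stop on an object; "grip_force" is the grip in N (left out, the last holds). Time passes only in rows, so rows that do not move let the fingers close. It gives the time, the measured TCP pose, the force and the opening at its end, in the units of the state.
- get_state(): the state, without advancing time (a new reading comes with each control period).
- get_image(name): name is "scene" or "top" or "wrist"; returns the picture (420x560x3 uint8, red, green, blue); there is no depth.
- camera_model(name): a dict with "vertical_fov" (degrees; the focal length in pixels is half the picture's height over the tangent of half this angle, whatever the lens; pixels are square), "cx", "cy" (the principal point, pixels), "position" and "rotation" of the camera in the world. Camera axes: x right, y down, z forward; pixel columns grow to the right and rows downward; lengths in m; the calibration is good to about 2 mm. A picture is of the moment at which its call begins: read the wrist's pose just before it. camera_model takes no time and is no camera call; for the wrist camera it gives the pose at the moment of the call.
- close_job(): hands the job in, once; it reports no verdict.
The state is a dict: "t": time; "q": joint angles; "joint_vel": joint speeds; "joint_torque": joint torques, N m; "tool_pos": TCP position; "orientation": TCP orientation; "force": force on the tool from outside, world axes, zero at the start; "torque": the same for the moment, N m; "finger_gap": finger opening in m.
Only numpy, scipy, OpenCV 4.12 (cv2) and the standard library are available. Lean on these libraries where they do the work, as an engineer would, in place of code of your own. Each camera call takes 0.05 s, during which the arm holds its last target.

## Working session

There is one attempt and no reset: what is moved stays moved. The work goes in short steps, Python scripts to look and compute and a tool call to move; the robot and the scene stay as the last step left them, time stands still between calls to the robot, and variables do not carry over. Pictures are saved under pics/ and viewed, and the job is handed in when it is done.

Besides the shell and the picture viewer there is one more tool, called in YAML: its name, and indented under it one key for each argument. drive_tool: Moves the arm, as the interface text tells. Its arguments: {"type":"object","properties":{"deltas":{"type":"string"},"grip_force":{"type":"number"}},"required":["deltas"]}

```bash
ls; mkdir -p pics; python3 - <<'E'
from rig import *
import cv2
s=get_state();print(s)
for n in("scene","top","wrist"):
    m=camera_model(n);print(n,m)
    im=get_image(n);cv2.imwrite(f"pics/{n}0.png",im[:,:,::-1])
E
```

```text
pics
{'t': 0.0, 'q': array([-1.33298258e+00,  2.41412600e-01,  3.70826833e-03,  1.33524047e+00,
        6.56681282e-06,  1.57075057e+00]), 'joint_vel': array([ 2.73713457e-04, -9.52622538e-05,  5.04339896e-05,  4.52568888e-04,
       -1.67337827e-03, -6.46345469e-04]), 'joint_torque': array([-2.37972054e-04, -3.72317111e+01,  2.52408206e+01,  1.71051087e-02,
       -6.96785537e-05,  4.25848881e-06]), 'tool_pos': array([ 0.11763648, -0.48528904,  0.2304071 ]), 'orientation': array([-0.25063632,  2.09754554, -2.09304218]), 'force': array([-0.03592716,  0.53930217, -0.39708921]), 'torque': array([-0.00315197, -0.01279945,  0.00502079]), 'finger_gap': 0.08537913189929097}
scene {'vertical_fov': 44.84043025283269, 'cx': 277.0235275191541, 'cy': 217.8144297753656, 'position': array([-0.50946985,  0.63219186,  0.94430649]), 'rotation': array([-1.19920394,  2.15103245, -1.07318338])}
top {'vertical_fov': 56.397587272698885, 'cx': 283.7803686096136, 'cy': 213.3014227435848, 'position': array([0.36279434, 0.03770021, 1.29205787]), 'rotation': array([-2.19946394,  2.15428555, -0.14215788])}
wrist {'vertical_fov': 66.45748126840417, 'cx': 280.4608085216687, 'cy': 210.07851429552883, 'position': array([ 0.18238114, -0.46883383,  0.37508617]), 'rotation': array([ 2.2978275 , -1.80847741, -0.24360848])}
```

View pics/top0.png

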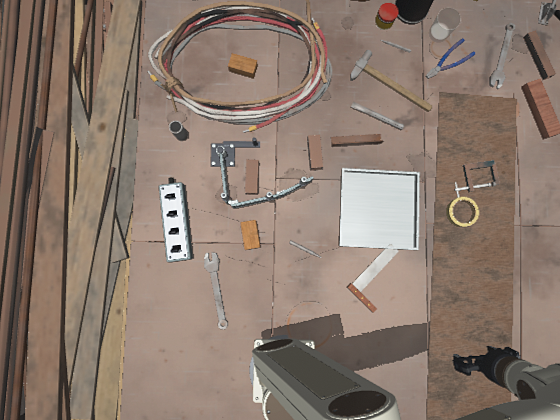

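View pics/scene0.png

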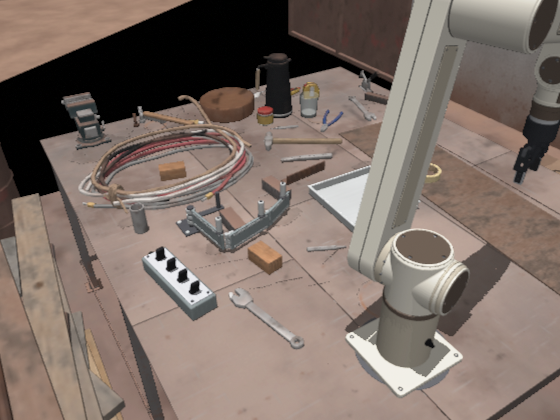

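View pics/wrist0.png

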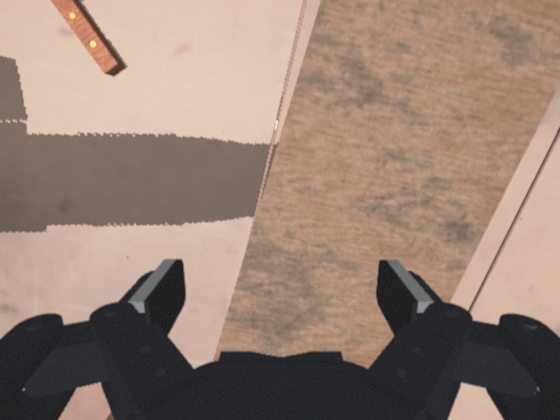

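```bash
cat > h.py <<'E'
from rig import *
import numpy as np, cv2
from scipy.spatial.transform import Rotation as R
def K(m): f=210/np.tan(np.radians(m['vertical_fov']/2)); return np.array([[f,0,m['cx']],[0,f,m['cy']],[0,0,1]])
def ray(m,p,z):
    p=np.atleast_2d(np.asarray(p,float)); d=np.c_[p,np.ones(len(p))]@np.linalg.inv(K(m)).T@R.from_rotvec(m['rotation']).as_matrix().T
    o=m['position']; return o+d*((z-o[2])/d[:,2])[:,None]
def proj(m,P):
    P=np.atleast_2d(P); c=(P-m['position'])@R.from_rotvec(m['rotation']).as_matrix(); q=c@K(m).T; return q[:,:2]/q[:,2:]
def crop(im,x0,x1,y0,y1,s,name): cv2.imwrite(f"pics/{name}.png",cv2.resize(im[y0:y1,x0:x1,::-1],None,fx=s,fy=s,interpolation=cv2.INTER_CUBIC))
def tool(s=None):
    s=s or get_state(); M=R.from_rotvec(s['orientation']).as_matrix(); return s['tool_pos'],M
E
python3 - <<'E'
from h import *
im=get_image("top");m=camera_model("top");crop(im,150,350,120,270,4,"t1")
for n,p,z in [("tubeA",(252,175),.04),("tubeB",(316,151),.04),("block",(250,233),.042),("tray",(380,209),.03),("post",(221,151),.067),("angle",(357,140),.02)]: print(n,ray(m,p,z)[0].round(3))
_,M=tool();print(M.round(3))
im=get_image("scene");crop(im,130,330,160,310,4,"s1")
E
```

```text
tubeA [0.621 0.116 0.04 ]
tubeB [ 0.706 -0.092  0.04 ]
block [0.432 0.117 0.042]
tray [ 0.52  -0.304  0.03 ]
post [0.691 0.215 0.067]
angle [ 0.753 -0.231  0.02 ]
[[-0.972 -0.     0.236]
 [-0.236  0.001 -0.972]
 [ 0.    -1.    -0.001]]
```

View pics/t1.png

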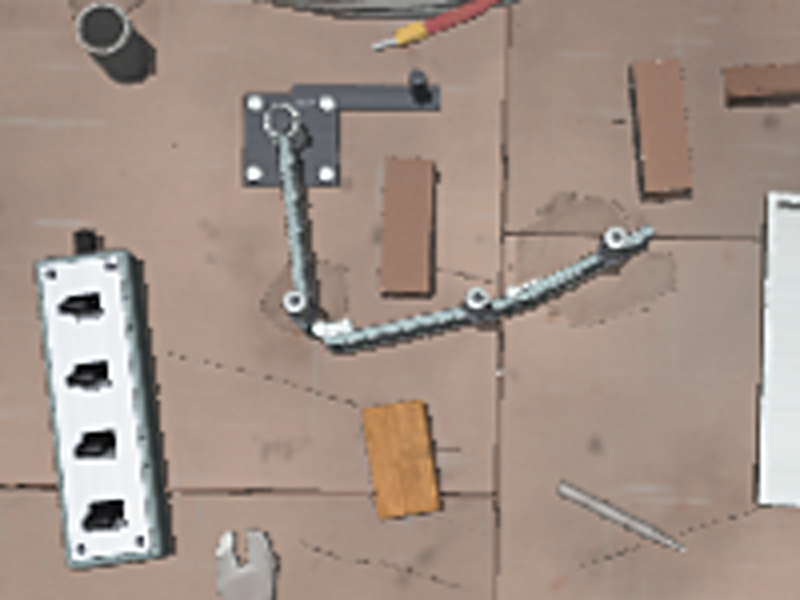

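View pics/s1.png

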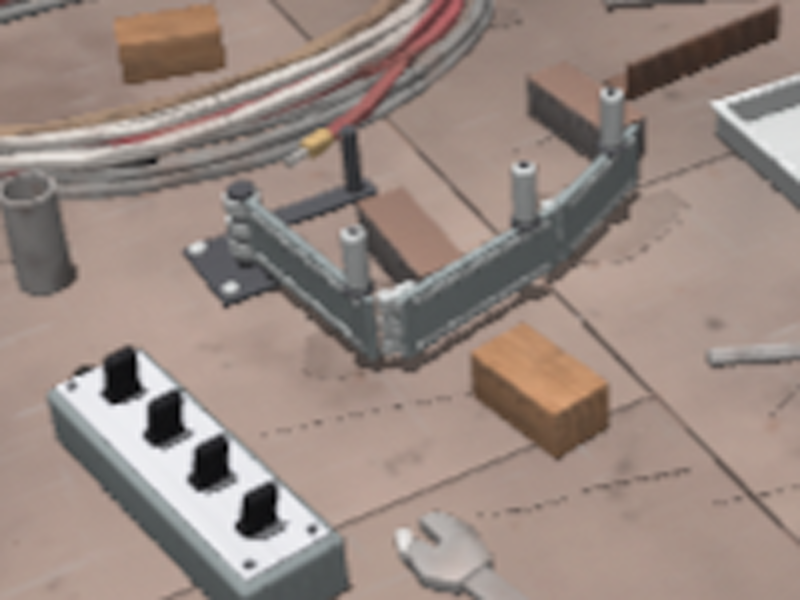

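```bash
cat > meas.py <<'E'
from h import *
def rect(im,m,mask,z,box):
    x0,x1,y0,y1=box; k=np.zeros_like(mask);k[y0:y1,x0:x1]=mask[y0:y1,x0:x1]
    cs,_=cv2.findContours(k,cv2.RETR_EXTERNAL,cv2.CHAIN_APPROX_NONE); c=max(cs,key=cv2.contourArea)[:,0]
    P=ray(m,c,z)[:,:2].astype(np.float32)*1000
    return cv2.minAreaRect(P),cv2.boundingRect(c)
def report(im,m):
    h=cv2.cvtColor(im,cv2.COLOR_RGB2HSV)
    white=((h[...,2]>195)&(h[...,1]<40)).astype(np.uint8)
    for n,z,mk,b in [("bank",.05,white,(155,195,175,270)),("tray",.03,white,(330,430,160,260))]:
        try:
            r,bb=rect(im,m,mk,z,b); print(n,np.round(r[0],1),np.round(r[1],1),round(r[2],1),bb); print(cv2.boxPoints(r).round(0).tolist())
        except ValueError: print(n,'none')
if __name__=="__main__":
    im=get_image("top");m=camera_model("top");report(im,m)
    h=cv2.cvtColor(im,cv2.COLOR_RGB2HSV)
    for p in [(252,175),(316,151),(250,233),(265,175),(300,230),(252,190)]: print(p,im[p[1],p[0]],h[p[1],p[0]])
E
python3 meas.py
```

```text
bank [465.2 358.4] [236.8  63.7] 9.0 (160, 184, 28, 76)
[[343.0, 371.0], [353.0, 308.0], [587.0, 345.0], [577.0, 408.0]]
tray [ 504.  -301.6] [255.8 293.3] 88.4 (340, 168, 79, 92)
[[354.0, -425.0], [647.0, -434.0], [654.0, -178.0], [361.0, -170.0]]
(252, 175) [154 122 106] [ 10  79 154]
(316, 151) [152 119 105] [  9  79 152]
(250, 233) [174 127  86] [ 14 129 174]
(265, 175) [183 162 150] [ 11  46 183]
(300, 230) [153 135 124] [ 11  48 153]
(252, 190) [155 124 106] [ 11  81 155]
```

```bash
cat > pieces.py <<'E'
from h import *
from meas import rect
def pieces(boxes):
    im=get_image("top");m=camera_model("top")
    h=cv2.cvtColor(cv2.GaussianBlur(im,(0,0),.7),cv2.COLOR_RGB2HSV); mk=((h[...,1]>64)&(h[...,2]>120)&(h[...,2]<200)).astype(np.uint8)
    cv2.imwrite("pics/mask.png",mk*255)
    for n,z,b in boxes:
        r,bb=rect(im,m,mk,z,b); print(n,np.round(r[0],1),np.round(r[1],1),round(r[2],1),bb)
    return im,m
if __name__=="__main__":
    im,m=pieces([("A",.04,(240,263,155,198)),("B",.04,(300,327,130,175)),("blk",.042,(235,265,215,255))])
    print(ray(m,[(341,169),(418,171),(418,249),(340,248)],.03)[:,:2].round(3).tolist(), ray(m,[(341,169),(418,171),(418,249),(340,248)],.03)[:,:2].mean(0))
E
python3 pieces.py
```

```text
A [618.8 117.5] [ 39.1 108.9] 89.4 (245, 159, 14, 34)
B [706.6 -89.1] [109.   39.1] 6.3 (308, 135, 15, 33)
blk [428.5 117.8] [93.9 53.7] 9.9 (240, 219, 21, 31)
[[0.65, -0.176], [0.65, -0.431], [0.393, -0.427], [0.391, -0.173]] [ 0.52073839 -0.30188795]
```

```bash
python3 - <<'E'
from h import *
m=camera_model("top");im=get_image("top")
# pins tops circles z=.117 ; pixel from crop t1: /4+offset
for n,p,z in [("pin1",(294,301),.117),("pin2",(478,296),.117),("pin3",(615,237),.117),("post",(281,122),.075),("axis2",(325,330),.067),("peg",(420,78),.09),("baseplate c",(291,139),.003)]:
    q=(p[0]/4+150,p[1]/4+120); print(n,ray(m,q,z)[0].round(3))
crop(im,330,430,155,260,5,"tr")
E
```

```text
pin1 [0.541 0.195 0.117]
pin2 [0.548 0.056 0.117]
pin3 [ 0.596 -0.047  0.117]
post [0.69  0.216 0.075]
axis2 [0.526 0.177 0.067]
peg [0.724 0.106 0.09 ]
baseplate c [0.695 0.218 0.003]
```

View pics/mask.png

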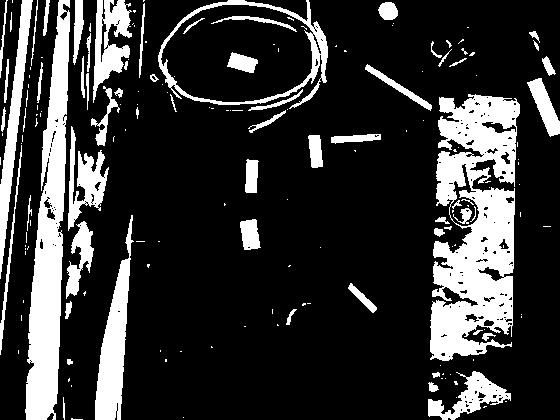

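View pics/tr.png

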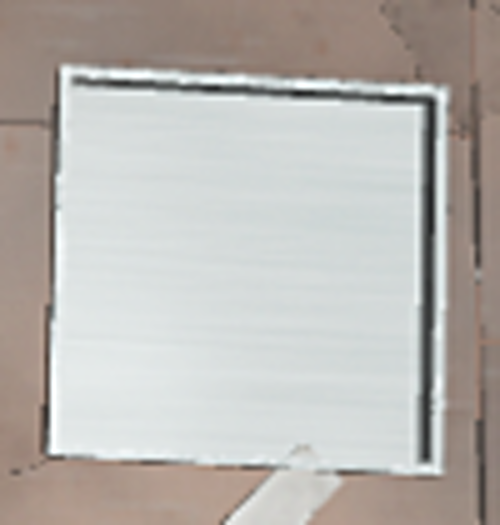

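```bash
cat > go.py <<'E'
from h import *
import sys
def go(*pts,yaw=None):
    """pts: list of xyz; optional tool-x-axis heading (deg) for final; prints per-leg tool deltas"""
    p,M=tool(); h=np.degrees(np.arctan2(M[1,0],M[0,0])); 
    print("pos",p.round(4),"xhead",round(h,2),"tilt",M[2,1].round(4))
    if yaw is not None:
        t=-(yaw-h+180)%360-180 if False else ((h-yaw+180)%360-180)
        print("turn rad",round(np.radians(t),3)); h=yaw
    a=np.radians(h); X=np.array([np.cos(a),np.sin(a),0]);Y=np.array([0,0,-1.]);Z=np.cross(X,Y)
    for q in pts:
        q=np.array(q,float);d=q-p; t=np.array([d@X,d@Y,d@Z]); n=int(np.ceil(abs(np.linalg.norm(t))/.06)); print(q,"tool d",t.round(4),"n",n,"each",(t/max(n,1)).round(4)); p=q
E
python3 - <<'E'
from go import *
go((.4,-.1,.231),(.317,.335,.231),(.317,.335,.078),yaw=-171)
print(get_state()['t'])
E
```

```text
pos [ 0.1178 -0.4858  0.2312] xhead -166.37 tilt -1.0
turn rad 0.081
[ 0.4   -0.1    0.231] tool d [-3.391e-01  2.000e-04 -3.369e-01] n 8 each [-0.0424  0.     -0.0421]
[0.317 0.335 0.231] tool d [ 0.0139  0.     -0.4426] n 8 each [ 0.0017  0.     -0.0553]
[0.317 0.335 0.078] tool d [0.    0.153 0.   ] n 3 each [0.    0.051 0.   ]
0.4
```

drive_tool:
  deltas: "0 0 0 0 0.081; 0 -0.043 0 -0.042 0; 0 -0.043 0 -0.042 0; 0 -0.043 0 -0.042 0; 0 -0.043 0 -0.042 0; 0 -0.043 0 -0.042 0; 0 -0.043 0 -0.042 0; 0 -0.043 0 -0.042 0"

```text
t: 1.4
tool_pos: [0.3702, -0.1469, 0.2317]
orientation: [-0.167, 2.138, -2.14]
force: [0.6, -2.1, -0.9]
finger_gap: -0.0002
```

```bash
python3 - <<'E'
from go import *
go((.317,.335,.2),(.317,.335,.078),yaw=-171);print(get_state()['q'].round(2))
E
```

```text
pos [ 0.3702 -0.1469  0.2317] xhead -171.03 tilt -1.0
turn rad -0.0
[0.317 0.335 0.2  ] tool d [-0.0228  0.0317 -0.4843] n 9 each [-0.0025  0.0035 -0.0538]
[0.317 0.335 0.078] tool d [0.    0.122 0.   ] n 3 each [0.     0.0407 0.    ]
[-0.38  0.04 -0.23  1.3  -0.    2.61]
```

```bash
cat >> go.py <<'E'
def rows(path,turns,g):
    """path: waypoint world positions per row; turns per row"""
    p,M=tool(); h=np.arctan2(M[1,0],M[0,0]); out=[]
    for q,t in zip(path,turns):
        X=np.array([np.cos(h),np.sin(h),0]);Y=np.array([0,0,-1.]);Z=np.cross(X,Y); d=np.array(q,float)-p
        out.append("%g %.3f %.3f %.3f %.3f"%(g,d@X,d@Y,d@Z,t)); h-=t; p=np.array(q,float)
    for i in range(0,len(out),8): print("; ".join(out[i:i+8]))
E
python3 - <<'E'
from go import *
p,_=tool(); a=np.array([.40,.06,.21]);b=np.array([.317,.335,.2]);n=17
path=[p+(a-p)*(i+1)/8 for i in range(8)]+[a+(b-a)*(i+1)/9 for i in range(9)]
rows(path,[-np.pi/17]*17,0)
E
```

```text
0 -0.008 0.003 -0.025 -0.185; 0 -0.012 0.003 -0.023 -0.185; 0 -0.016 0.003 -0.020 -0.185; 0 -0.020 0.003 -0.017 -0.185; 0 -0.023 0.003 -0.013 -0.185; 0 -0.025 0.003 -0.009 -0.185; 0 -0.026 0.003 -0.004 -0.185; 0 -0.026 0.003 0.001 -0.185
0 -0.031 0.001 -0.007 -0.185; 0 -0.032 0.001 -0.001 -0.185; 0 -0.032 0.001 0.004 -0.185; 0 -0.030 0.001 0.010 -0.185; 0 -0.028 0.001 0.016 -0.185; 0 -0.025 0.001 0.020 -0.185; 0 -0.020 0.001 0.025 -0.185; 0 -0.015 0.001 0.028 -0.185
0 -0.010 0.001 0.030 -0.185
```

drive_tool:
  deltas: "0 -0.008 0.003 -0.025 -0.185; 0 -0.012 0.003 -0.023 -0.185; 0 -0.016 0.003 -0.020 -0.185; 0 -0.020 0.003 -0.017 -0.185; 0 -0.023 0.003 -0.013 -0.185; 0 -0.025 0.003 -0.009 -0.185; 0 -0.026 0.003 -0.004 -0.185; 0 -0.026 0.003 0.001 -0.185"

```text
t: 2.4
tool_pos: [0.4007, 0.0594, 0.2074]
orientation: [-1.242, 1.156, -1.156]
force: [-0.0, -0.2, 0.2]
finger_gap: -0.0004
```

drive_tool:
  deltas: "0 -0.031 0.001 -0.007 -0.185; 0 -0.032 0.001 -0.001 -0.185; 0 -0.032 0.001 0.004 -0.185; 0 -0.030 0.001 0.010 -0.185; 0 -0.028 0.001 0.016 -0.185; 0 -0.025 0.001 0.020 -0.185; 0 -0.020 0.001 0.025 -0.185; 0 -0.015 0.001 0.028 -0.185"

```text
t: 3.4
tool_pos: [0.3264, 0.3043, 0.1994]
orientation: [-1.571, 0.014, -0.015]
force: [0.5, -0.4, 0.1]
finger_gap: -0.0001
```

```bash
python3 - <<'E'
from go import *
go((.317,.335,.2),(.317,.335,.078),(.598,.380,.078),yaw=9);print(get_state()['q'].round(2))
E
```

```text
pos [0.3264 0.3043 0.1994] xhead -1.07 tilt -1.0
turn rad -0.176
[0.317 0.335 0.2  ] tool d [-0.0044 -0.0006  0.0318] n 1 each [-0.0044 -0.0006  0.0318]
[0.317 0.335 0.078] tool d [0.    0.122 0.   ] n 3 each [0.     0.0407 0.    ]
[0.598 0.38  0.078] tool d [0.2846 0.     0.0005] n 5 each [0.0569 0.     0.0001]
[ 0.75  0.15 -0.19  1.23 -0.    0.77]
```

drive_tool:
  deltas: "0 -0.010 0 0.031 -0.176; 0 0 0.041 0 0; 0 0 0.041 0 0; 0 0 0.04 0 0; 0 0 0 0 0"

```text
t: 4.03
tool_pos: [0.3154, 0.3323, 0.0748]
orientation: [-1.572, -0.115, 0.123]
force: [0.4, -0.2, 0.5]
finger_gap: -0.0001
```

```bash
python3 - <<'E'
from go import *
go((.317,.335,.078),(.598,.380,.078),yaw=9)
E
```

```text
pos [0.3154 0.3323 0.0748] xhead 8.67 tilt -1.0
turn rad -0.006
[0.317 0.335 0.078] tool d [ 0.0021 -0.0032  0.0024] n 1 each [ 0.0021 -0.0032  0.0024]
[0.598 0.38  0.078] tool d [0.2846 0.     0.0005] n 5 each [0.0569 0.     0.0001]
```

drive_tool:
  deltas: "0 0.002 -0.003 0.003 0; 0 0.028 0 0 0; 0 0.028 0 0 0; 0 0.028 0 0 0; 0 0.028 0 0 0; 0 0.028 0 0 0; 0 0.028 0 0 0; 0 0.028 0 0 0"

```text
t: 5.03
tool_pos: [0.5149, 0.3684, 0.0833]
orientation: [-1.565, -0.121, 0.116]
force: [-0.1, 0.4, 0.2]
finger_gap: -0.0002
```

drive_tool:
  deltas: "0 0.028 0 0 0; 0 0.028 0 0 0; 0 0.028 0 0 0; 0 0 -0.05 0 0; 0 -0.03 -0.05 0 0; 0 -0.06 0 0 0; 0 -0.06 0 0 0; 0 -0.06 0 0 0"

```text
t: 6.02
tool_pos: [0.3877, 0.349, 0.1835]
orientation: [-1.564, -0.122, 0.115]
force: [-0.1, 0.5, 0.5]
finger_gap: -0.0001
```

```bash
python3 - <<'E'
from go import *
from pieces import pieces
im,m=pieces([("A",.04,(240,263,155,198)),("B",.04,(300,327,130,175)),("blk",.042,(235,265,215,255))])
crop(im,140,360,120,280,3.5,"t2")
crop(get_image("scene"),130,330,160,310,4,"s2")
go((.4285,.118,.15),yaw=9.9)
E
```

```text
A [618.5 118.4] [ 38.5 108.9] 88.0 (245, 159, 14, 34)
B [706.6 -88.9] [109.   38.8] 6.3 (308, 135, 15, 33)
blk [428.5 117.8] [93.9 53.7] 9.9 (240, 219, 21, 31)
pos [0.382  0.346  0.1818] xhead 8.87 tilt -1.0
turn rad -0.018
[0.4285 0.118  0.15  ] tool d [ 0.0066  0.0318 -0.2326] n 4 each [ 0.0017  0.0079 -0.0582]
```

View pics/t2.png

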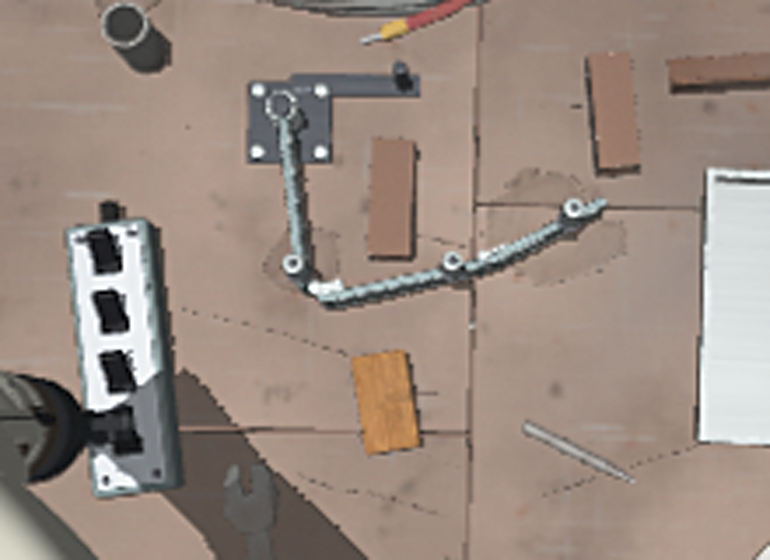

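View pics/s2.png

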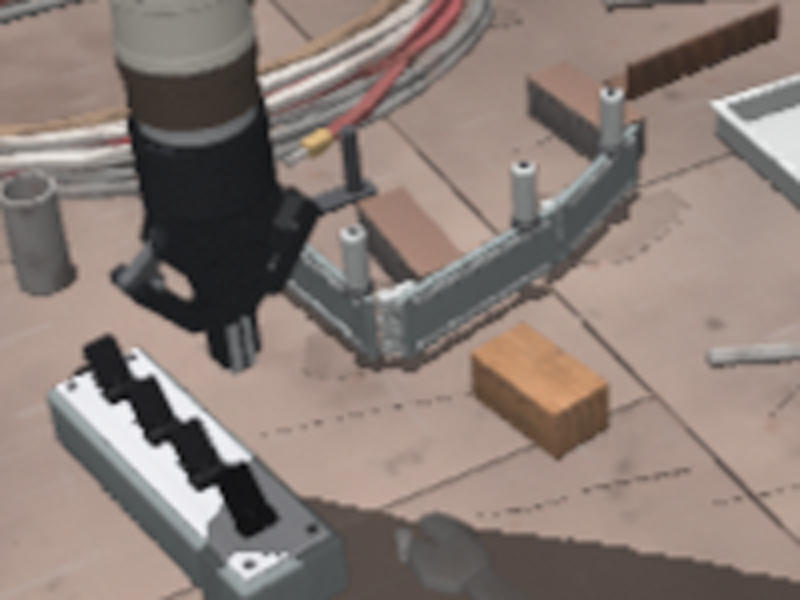

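drive_tool:
  deltas: "0.85 0.002 0 -0.058 -0.018; 0.85 0.002 0 -0.058 0; 0.85 0.002 0.01 -0.058 0; 0.85 0.001 0.022 -0.058 0; 0.85 0 0 0 0"

```text
t: 6.75
tool_pos: [0.4343, 0.1171, 0.1494]
orientation: [-1.567, -0.128, 0.126]
force: [0.1, 1.0, -0.3]
finger_gap: 0.0727
```

```bash
python3 - <<'E'
from go import *
go((.4285,.118,.15),(.4285,.118,.012),yaw=9.9)
m=camera_model("top");im=get_image("top");crop(im,150,200,170,270,6,"sw")
crop(get_image("scene"),130,230,230,320,6,"sws")
crop(get_image("wrist"),0,560,0,420,1,"w1")
E
```

```text
pos [0.4343 0.1171 0.1494] xhead 9.28 tilt -1.0
turn rad -0.011
[0.4285 0.118  0.15  ] tool d [-0.0056 -0.0006  0.0018] n 1 each [-0.0056 -0.0006  0.0018]
[0.4285 0.118  0.012 ] tool d [0.    0.138 0.   ] n 3 each [0.    0.046 0.   ]
```

View pics/sw.png

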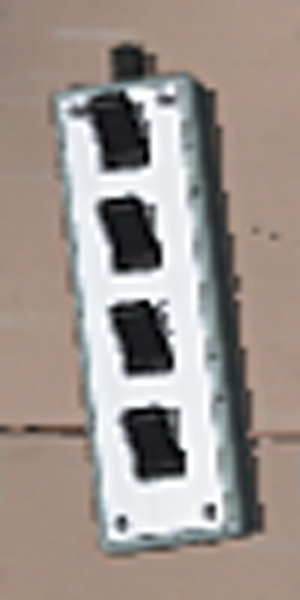

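View pics/sws.png

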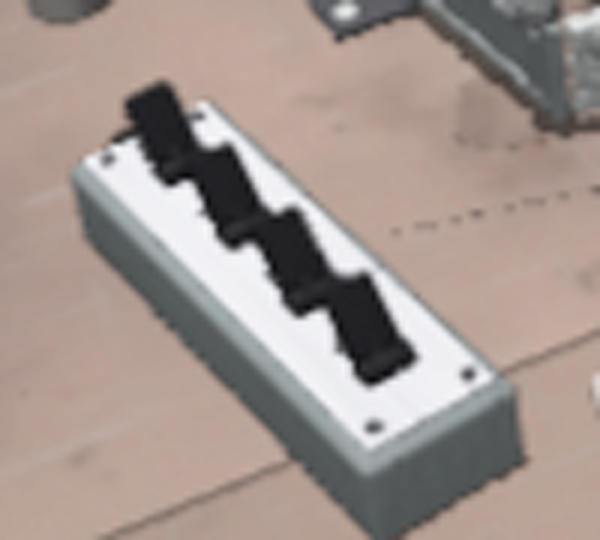

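View pics/w1.png

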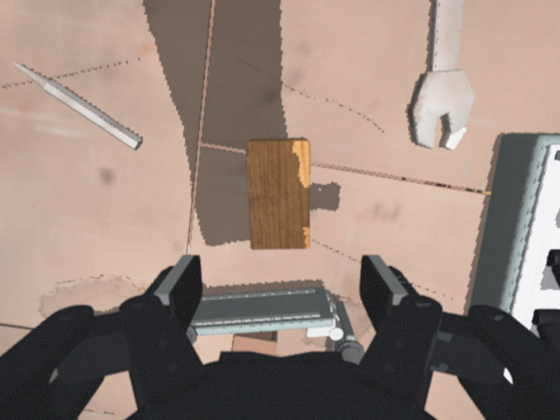

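```bash
python3 - <<'E'
from go import *
c=np.array([.465,.3585,.05]);X=np.array([np.cos(.157),np.sin(.157),0]);Y=np.array([-X[1],X[0],0])
for cam,off in(("scene",(130,230)),("top",(150,170))):
  m=camera_model(cam)
  for i,px in enumerate([-.0825,-.0275,.0275,.0825]):
    for a in (.85,1.1,1.3):
      t=c+X*px+.04*(np.sin(a-.4)*X+np.cos(a-.4)*np.array([0,0,1]))
      print(cam,i+1,a,((proj(m,t+np.array([Y*.012,-Y*.012]))-off)*6).round(0).tolist())
E
```

```text
scene 1 0.85 [[324.0, 284.0], [374.0, 258.0]]
scene 1 1.1 [[315.0, 283.0], [365.0, 257.0]]
scene 1 1.3 [[310.0, 286.0], [359.0, 260.0]]
scene 2 0.85 [[254.0, 216.0], [303.0, 191.0]]
scene 2 1.1 [[246.0, 216.0], [295.0, 191.0]]
scene 2 1.3 [[241.0, 219.0], [290.0, 194.0]]
scene 3 0.85 [[188.0, 152.0], [237.0, 128.0]]
scene 3 1.1 [[180.0, 152.0], [228.0, 128.0]]
scene 3 1.3 [[176.0, 155.0], [224.0, 132.0]]
scene 4 0.85 [[125.0, 90.0], [173.0, 68.0]]
scene 4 1.1 [[118.0, 91.0], [165.0, 68.0]]
scene 4 1.3 [[114.0, 95.0], [161.0, 72.0]]
top 1 0.85 [[113.0, 429.0], [160.0, 423.0]]
top 1 1.1 [[114.0, 413.0], [161.0, 407.0]]
top 1 1.3 [[116.0, 403.0], [163.0, 396.0]]
top 2 0.85 [[102.0, 322.0], [149.0, 316.0]]
top 2 1.1 [[103.0, 307.0], [150.0, 301.0]]
top 2 1.3 [[105.0, 297.0], [151.0, 291.0]]
top 3 0.85 [[90.0, 216.0], [137.0, 210.0]]
top 3 1.1 [[92.0, 202.0], [138.0, 196.0]]
top 3 1.3 [[93.0, 193.0], [140.0, 187.0]]
top 4 0.85 [[79.0, 112.0], [126.0, 105.0]]
top 4 1.1 [[80.0, 98.0], [127.0, 91.0]]
top 4 1.3 [[82.0, 89.0], [128.0, 83.0]]
```

```bash
python3 - <<'E'
from go import *
go((.325,.337,.15),(.325,.337,.0775),yaw=9)
E
```

```text
pos [0.4348 0.1213 0.1502] xhead 9.68 tilt -1.0
turn rad 0.012
[0.325 0.337 0.15 ] tool d [-7.470e-02  2.000e-04  2.302e-01] n 5 each [-0.0149  0.      0.046 ]
[0.325  0.337  0.0775] tool d [0.     0.0725 0.    ] n 2 each [0.     0.0362 0.    ]
```

drive_tool:
  deltas: "0 -0.015 0 0.046 0.012; 0 -0.015 0 0.046 0; 0 -0.015 0 0.046 0; 0 -0.015 0 0.046 0; 0 -0.015 0 0.046 0; 0 0 0.036 0 0; 0 0 0.036 0 0; 0 0 0 0 0"

```text
t: 7.9
tool_pos: [0.3203, 0.3361, 0.0751]
orientation: [-1.57, -0.124, 0.129]
force: [-0.1, -0.4, -0.0]
finger_gap: -0.0001
```

drive_tool:
  deltas: "0 0 0 0 0; 0 0 0 0 0"

```text
t: 8.15
tool_pos: [0.3236, 0.3371, 0.0782]
orientation: [-1.565, -0.126, 0.121]
force: [0.6, 0.6, 0.6]
finger_gap: 0.0001
```

```bash
python3 - <<'E'
from go import *
go((.325,.337,.0775),(.598,.380,.0775),yaw=9)
E
```

```text
pos [0.3236 0.3371 0.0782] xhead 9.03 tilt -1.0
turn rad 0.0
[0.325  0.337  0.0775] tool d [ 0.0014  0.0007 -0.0003] n 1 each [ 0.0014  0.0007 -0.0003]
[0.598  0.38   0.0775] tool d [ 2.764e-01  0.000e+00 -2.000e-04] n 5 each [ 0.0553  0.     -0.    ]
```

drive_tool:
  deltas: "0 0.02 0.001 0 0; 0 0.022 0 0 0; 0 0.022 0 0 0; 0 0.022 0 0 0; 0 0.022 0 0 0; 0 0.022 0 0 0; 0 0.022 0 0 0; 0 0.022 0 0 0"

```text
t: 9.15
tool_pos: [0.496, 0.3634, 0.0769]
orientation: [-1.566, -0.125, 0.121]
force: [0.2, 0.3, 0.5]
finger_gap: -0.0004
```

drive_tool:
  deltas: "0 0.022 0 0 0; 0 0.022 0 0 0; 0 0.022 0 0 0; 0 0.022 0 0 0; 0 0.015 0 0 0; 0 0 0 0 0; 0 0 -0.05 0 0; 0 -0.05 -0.03 0 0"

```text
t: 10.15
tool_pos: [0.5494, 0.372, 0.1573]
orientation: [-1.565, -0.125, 0.118]
force: [-0.7, 0.8, 1.6]
finger_gap: -0.0
```

```bash
python3 - <<'E'
from go import *
go((.4285,.118,.15),(.4285,.118,.012),yaw=9.9)
E
```

```text
pos [0.5494 0.372  0.1573] xhead 8.87 tilt -1.0
turn rad -0.018
[0.4285 0.118  0.15  ] tool d [-0.1627  0.0073 -0.2294] n 5 each [-0.0325  0.0015 -0.0459]
[0.4285 0.118  0.012 ] tool d [0.    0.138 0.   ] n 3 each [0.    0.046 0.   ]
```

drive_tool:
  deltas: "0.85 -0.033 0 -0.046 -0.018; 0.85 -0.033 0 -0.046 0; 0.85 -0.033 0 -0.046 0; 0.85 -0.033 0 -0.046 0; 0.85 -0.033 0.007 -0.046 0; 0.85 0 0 0 0; 0.85 0 0 0 0"

```text
t: 11.02
tool_pos: [0.424, 0.1168, 0.1493]
orientation: [-1.566, -0.139, 0.135]
force: [0.2, 0.7, 0.4]
finger_gap: 0.0724
```

```bash
python3 - <<'E'
from go import *
go((.4285,.118,.15),(.4285,.118,.012),yaw=9.9)
m=camera_model("top");im=get_image("top");crop(im,150,200,170,270,6,"sw2")
mw=camera_model("wrist");iw=get_image("wrist")
h=cv2.cvtColor(iw,cv2.COLOR_RGB2HSV);k=((h[...,1]>100)&(h[...,2]>70)).astype(np.uint8);k[270:]=0
from meas import rect
r,bb=rect(iw,mw,k,.042,(150,420,50,265));print(r,bb)
E
```

```text
pos [0.424  0.1168 0.1493] xhead 10.01 tilt -1.0
turn rad 0.002
[0.4285 0.118  0.15  ] tool d [ 0.0047 -0.0007  0.0004] n 1 each [ 0.0047 -0.0007  0.0004]
[0.4285 0.118  0.012 ] tool d [0.    0.138 0.   ] n 3 each [0.    0.046 0.   ]
((425.93487548828125, 118.56863403320312), (92.69657135009766, 49.5909309387207), 10.689801216125488) (248, 151, 64, 111)
```

View pics/sw2.png

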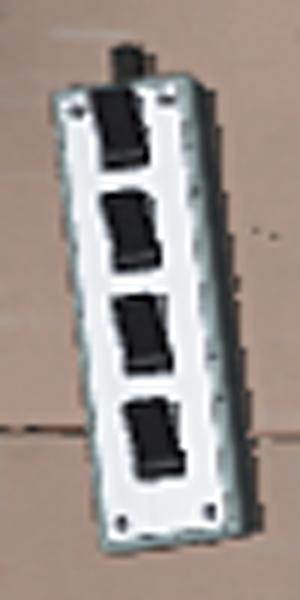

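drive_tool:
  deltas: "0.85 0.003 0.046 0.001 0; 0.85 0 0.046 0 0; 0.85 0 0.045 0 0; 0.85 0 0 0 0; 0 0 0 0 0; 0 0 0 0 0; 0 0 0 0 0; 0 0 0 0 0"
  grip_force: 70

```text
t: 12.12
tool_pos: [0.4282, 0.1187, 0.0132]
orientation: [-1.565, -0.141, 0.134]
force: [-0.1, 2.0, 5.5]
finger_gap: 0.0488
```

```bash
python3 - <<'E'
from go import *
print(get_state()['finger_gap'])
go((.4285,.118,.13),(.52,-.302,.13),(.52,-.302,.022),yaw=0)
E
```

```text
0.04883617979265863
pos [0.4282 0.1187 0.0132] xhead 10.05 tilt -1.0
turn rad 0.175
[0.4285 0.118  0.13  ] tool d [ 0.0003 -0.1168 -0.0007] n 2 each [ 0.0001 -0.0584 -0.0003]
[ 0.52  -0.302  0.13 ] tool d [ 0.0915  0.     -0.42  ] n 8 each [ 0.0114  0.     -0.0525]
[ 0.52  -0.302  0.022] tool d [0.    0.108 0.   ] n 2 each [0.    0.054 0.   ]
```

drive_tool:
  deltas: "0 0 -0.06 0 0; 0 0 -0.06 0 0.175; 0 0.011 0 -0.052 0; 0 0.011 0 -0.053 0; 0 0.012 0 -0.052 0; 0 0.012 0 -0.053 0; 0 0.011 0 -0.052 0; 0 0.012 0 -0.053 0"

```text
t: 13.12
tool_pos: [0.4954, -0.1988, 0.132]
orientation: [-1.571, -0.001, -0.001]
force: [0.2, 0.4, 0.1]
finger_gap: 0.049
```

drive_tool:
  deltas: "0 0.011 0 -0.052 0; 0 0.012 0 -0.053 0; 0 0 0 0 0; 0 0 0 0 0"

```text
t: 13.62
tool_pos: [0.5177, -0.3018, 0.1311]
orientation: [-1.57, 0.001, 0.0]
force: [0.6, 0.1, -1.1]
finger_gap: 0.049
```

```bash
python3 - <<'E'
from go import *
print(get_state()['finger_gap'])
go((.52,-.302,.022),yaw=0)
E
```

```text
0.04900512360609933
pos [ 0.5177 -0.3018  0.1311] xhead -0.03 tilt -1.0
turn rad -0.001
[ 0.52  -0.302  0.022] tool d [ 0.0023  0.1091 -0.0002] n 2 each [ 0.0012  0.0546 -0.0001]
```

drive_tool:
  deltas: "0 0.002 0.055 0 0; 0 0 0.054 0 0; 0 0 0 0 0; 0.72 0 0 0 0; 0.72 0 0 0 0; 0.72 0 -0.06 0 0; 0.72 0 -0.06 0 0; 0.72 0 0 0 0"

```text
t: 14.62
tool_pos: [0.5245, -0.3043, 0.1508]
orientation: [-1.578, -0.011, -0.01]
force: [0.2, 0.2, 0.9]
finger_gap: 0.0615
```

```bash
python3 - <<'E'
from go import *
from pieces import pieces
im,m=pieces([("A",.04,(240,263,155,198)),("B",.04,(295,327,127,180))])
crop(im,140,440,120,280,2.6,"t3")
go((.619,.118,.16),(.619,.118,.015),yaw=0)
E
```

```text
A [618.5 118.4] [ 38.5 108.9] 88.0 (245, 159, 14, 34)
B [706.7 -89.3] [109.1  39.1] 6.6 (308, 135, 15, 33)
pos [ 0.5227 -0.3033  0.1474] xhead 0.02 tilt -1.0
turn rad 0.0
[0.619 0.118 0.16 ] tool d [ 0.0963 -0.0126  0.4213] n 8 each [ 0.012  -0.0016  0.0527]
[0.619 0.118 0.015] tool d [0.    0.145 0.   ] n 3 each [0.     0.0483 0.    ]
```

View pics/t3.png

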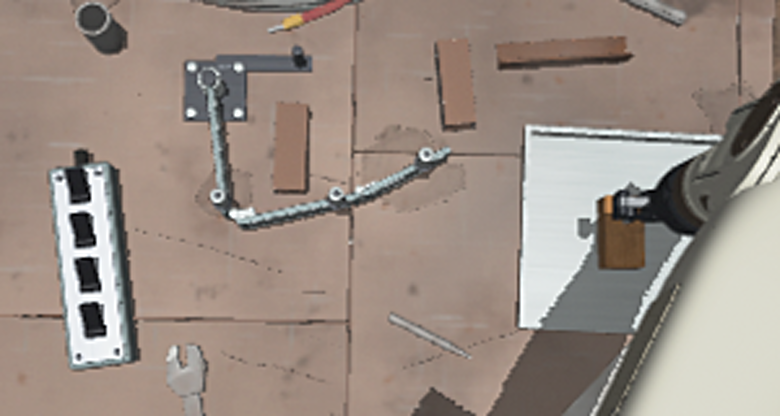

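```bash
python3 - <<'E'
from go import *
go((.695,-.0905,.15),(.695,-.0905,.015),yaw=6.5)
E
```

```text
pos [ 0.5227 -0.3033  0.1474] xhead 0.02 tilt -1.0
turn rad -0.113
[ 0.695  -0.0905  0.15  ] tool d [ 0.1953 -0.0026  0.1919] n 5 each [ 0.0391 -0.0005  0.0384]
[ 0.695  -0.0905  0.015 ] tool d [0.    0.135 0.   ] n 3 each [0.    0.045 0.   ]
```

drive_tool:
  deltas: "0.75 0 0 0 -0.113; 0.75 0.039 0 0.038 0; 0.75 0.039 0 0.038 0; 0.75 0.039 0 0.039 0; 0.75 0.039 0 0.039 0; 0.75 0.039 0 0.038 0; 0.75 0 0 0 0; 0.75 0 0 0 0"

```text
t: 15.68
tool_pos: [0.6914, -0.089, 0.141]
orientation: [-1.569, -0.087, 0.092]
force: [0.7, -0.0, -0.1]
finger_gap: 0.0642
```

```bash
python3 - <<'E'
from go import *
go((.695,-.0905,.015),yaw=6.5)
crop(get_image("wrist"),0,560,0,420,1,"w2")
E
```

```text
pos [ 0.6914 -0.089   0.141 ] xhead 6.52 tilt -1.0
turn rad 0.0
[ 0.695  -0.0905  0.015 ] tool d [ 0.0034  0.126  -0.0019] n 3 each [ 0.0011  0.042  -0.0006]
```

View pics/w2.png

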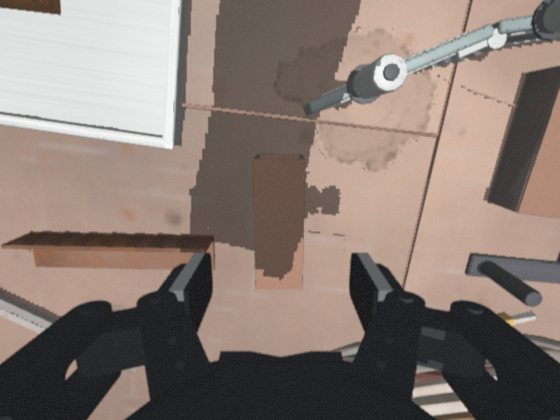

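```bash
python3 - <<'E'
from go import *
m=camera_model("wrist"); print(ray(m,[(213,236),(213,268),(305,155),(255,155),(255,289)],.035).round(3))
print(ray(m,[(213,268)],0).round(3)); print(get_state()['tool_pos'])
m=camera_model("top"); print(ray(m,[(331,136),(331,145)],.0).round(3))
E
```

```text
[[ 0.722 -0.142  0.035]
 [ 0.751 -0.14   0.035]
 [ 0.647 -0.075  0.035]
 [ 0.651 -0.113  0.035]
 [ 0.766 -0.103  0.035]]
[[ 0.768 -0.146  0.   ]]
[ 0.69128365 -0.08978936  0.14145763]
[[ 0.77  -0.146  0.   ]
 [ 0.739 -0.146  0.   ]]
```

drive_tool:
  deltas: "0.75 0.003 0.042 -0.001 0; 0.75 0 0.042 -0.001 0; 0.75 0 0.042 0 0; 0.75 0 0 0 0; 0 0 0 0 0; 0 0 0 0 0; 0 0 0 0 0; 0 0 0 0 0"
  grip_force: 80

```text
t: 16.73
tool_pos: [0.6975, -0.0915, 0.0196]
orientation: [-1.571, -0.093, 0.085]
force: [-0.7, -0.2, 7.4]
finger_gap: 0.0381
```

```bash
python3 - <<'E'
from go import *
print(get_state()['finger_gap'])
go((.695,-.0905,.13),(.515,-.37,.13),yaw=0)
E
```

```text
0.03807251528773907
pos [ 0.6975 -0.0915  0.0196] xhead 6.47 tilt -1.0
turn rad 0.113
[ 0.695  -0.0905  0.13  ] tool d [-0.0025 -0.1104  0.001 ] n 2 each [-0.0012 -0.0552  0.0005]
[ 0.515 -0.37   0.13 ] tool d [-0.18    0.     -0.2795] n 6 each [-0.03    0.     -0.0466]
```

drive_tool:
  deltas: "0 0 -0.055 0 0; 0 0 -0.055 0 0.113; 0 -0.030 0 -0.047 0; 0 -0.030 0 -0.047 0; 0 -0.031 0 -0.047 0; 0 -0.030 0 -0.047 0; 0 -0.031 0 -0.047 0; 0 -0.030 0 -0.046 0"

```text
t: 17.73
tool_pos: [0.5126, -0.3732, 0.1266]
orientation: [-1.571, -0.001, 0.0]
force: [1.5, -0.2, -2.2]
finger_gap: 0.0383
```

drive_tool:
  deltas: "0 0 0 0 0; 0 0 0 0 0"

```text
t: 17.98
tool_pos: [0.5136, -0.3718, 0.1265]
orientation: [-1.57, -0.0, -0.001]
force: [0.3, 0.5, -3.1]
finger_gap: 0.0385
```

```bash
python3 - <<'E'
from go import *
print(get_state()['finger_gap'])
go((.511,-.372,.025),yaw=0)
E
```

```text
0.03851000242264601
pos [ 0.5136 -0.3718  0.1265] xhead -0.02 tilt -1.0
turn rad -0.0
[ 0.511 -0.372  0.025] tool d [-0.0026  0.1015 -0.0002] n 2 each [-0.0013  0.0507 -0.0001]
```

drive_tool:
  deltas: "0 -0.002 0.05 -0.004 0; 0 0 0.05 0 0; 0 0 0 0 0; 0.55 0 0 0 0; 0.55 0 0 0 0; 0.55 0 -0.06 0 0; 0.55 0 -0.06 0 0; 0.55 0 0 0 0"

```text
t: 18.98
tool_pos: [0.5156, -0.3785, 0.1549]
orientation: [-1.58, -0.01, -0.009]
force: [0.6, -0.8, -0.1]
finger_gap: 0.047
```

```bash
python3 - <<'E'
from go import *
go((.619,.118,.16),(.619,.118,.017),yaw=-.9)
crop(get_image("wrist"),0,560,0,420,1,"w3")
E
```

```text
pos [ 0.5156 -0.3785  0.1549] xhead 0.03 tilt -0.9999
turn rad 0.016
[0.619 0.118 0.16 ] tool d [ 0.0956 -0.0051  0.498 ] n 9 each [ 0.0106 -0.0006  0.0553]
[0.619 0.118 0.017] tool d [0.    0.143 0.   ] n 3 each [0.     0.0477 0.    ]
```

View pics/w3.png

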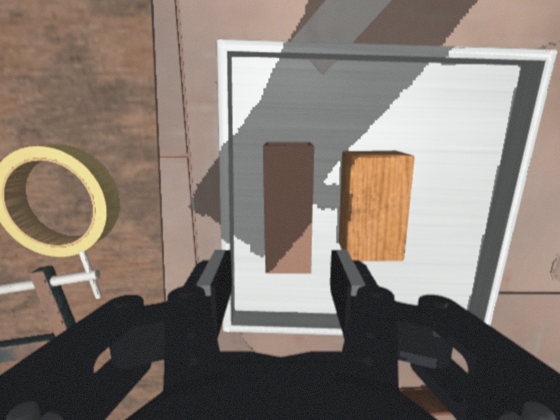

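drive_tool:
  deltas: "0.75 0 0 0 0.02; 0.75 0.012 0 0.062 0; 0.75 0.012 0 0.062 0; 0.75 0.012 0 0.062 0; 0.75 0.012 0 0.062 0; 0.75 0.012 0 0.062 0; 0.75 0.012 0 0.062 0; 0.75 0.012 0 0.062 0"

```text
t: 20.02
tool_pos: [0.6021, 0.0538, 0.1443]
orientation: [-1.571, 0.019, -0.013]
force: [0.6, 0.1, -0.6]
finger_gap: 0.0641
```

drive_tool:
  deltas: "0.75 0.011 0 0.062 0; 0.75 0 0 0 0; 0.75 0 0 0 0"

```text
t: 20.4
tool_pos: [0.6141, 0.1132, 0.1444]
orientation: [-1.572, 0.018, -0.012]
force: [0.5, 0.2, -0.3]
finger_gap: 0.064
```

```bash
python3 - <<'E'
from go import *
go((.619,.118,.017),yaw=-.9)
crop(get_image("wrist"),0,560,0,420,1,"w4")
E
```

```text
pos [0.6141 0.1132 0.1444] xhead -1.1 tilt -1.0
turn rad -0.003
[0.619 0.118 0.017] tool d [0.0048 0.1274 0.0049] n 3 each [0.0016 0.0425 0.0016]
```

View pics/w4.png

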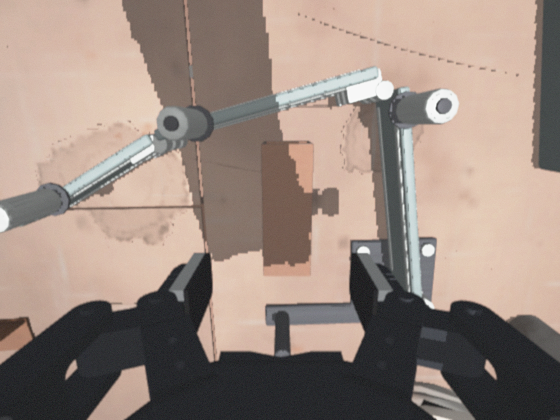

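drive_tool:
  deltas: "0.75 0.005 0.043 0.005 0; 0.75 0 0.042 0 0; 0.75 0 0.042 0 0; 0.75 0 0 0 0; 0 0 0 0 0; 0 0 0 0 0; 0 0 0 0 0; 0 0 0 0 0"

```text
t: 21.45
tool_pos: [0.6224, 0.1179, 0.022]
orientation: [-1.571, 0.012, -0.02]
force: [-0.5, -2.3, 6.4]
finger_gap: 0.0381
```

```bash
python3 - <<'E'
from go import *
print(get_state()['finger_gap'],get_state()['force'].round(1))
go((.619,.118,.157),(.52,-.230,.157),(.52,-.23,.025),yaw=-.9)
E
```

```text
0.038118044332156716 [-0.5 -2.3  6.4]
pos [0.6224 0.1179 0.022 ] xhead -1.16 tilt -1.0
turn rad -0.005
[0.619 0.118 0.157] tool d [-0.0034 -0.135   0.    ] n 3 each [-0.0011 -0.045   0.    ]
[ 0.52  -0.23   0.157] tool d [-0.0935  0.     -0.3495] n 7 each [-0.0134  0.     -0.0499]
[ 0.52  -0.23   0.025] tool d [0.    0.132 0.   ] n 3 each [0.    0.044 0.   ]
```

drive_tool:
  deltas: "0 0 -0.048 0 0; 0 0 -0.048 0 0; 0 0 -0.044 0 0; 0 0 0 0 0; 0 -0.013 0 -0.05 0; 0 -0.013 0 -0.05 0; 0 -0.014 0 -0.05 0; 0 -0.014 0 -0.05 0"

```text
t: 22.45
tool_pos: [0.5605, -0.0818, 0.1569]
orientation: [-1.57, 0.018, -0.012]
force: [0.3, -0.7, -3.8]
finger_gap: 0.0383
```

drive_tool:
  deltas: "0 -0.013 0 -0.05 0; 0 -0.013 0 -0.05 0; 0 -0.014 0 -0.049 0; 0 0 0 0 0; 0 0 0 0 0"

```text
t: 23.08
tool_pos: [0.5185, -0.2284, 0.1575]
orientation: [-1.569, 0.018, -0.014]
force: [-0.3, 0.5, -3.2]
finger_gap: 0.0383
```

```bash
python3 - <<'E'
from go import *
print(get_state()['finger_gap'],get_state()['force'].round(1))
go((.52,-.228,.025),yaw=-.9)
E
```

```text
0.0382829643230045 [-0.3  0.5 -3.2]
pos [ 0.5185 -0.2284  0.1575] xhead -1.17 tilt -1.0
turn rad -0.005
[ 0.52  -0.228  0.025] tool d [0.0015 0.1325 0.0004] n 3 each [0.0005 0.0442 0.0001]
```

drive_tool:
  deltas: "0 0.001 0.044 0 0; 0 0 0.044 0 0; 0 0 0.043 0 0; 0 0 0 0 0; 0.55 0 0 0 0; 0.55 0 0 0 0; 0.55 0 -0.06 0 0; 0.55 0 -0.06 0 0"

```text
t: 24.08
tool_pos: [0.5206, -0.2287, 0.1503]
orientation: [-1.571, 0.015, -0.015]
force: [0.8, -0.1, 0.4]
finger_gap: 0.0468
```

drive_tool:
  deltas: "0.55 -0.05 -0.03 0 0; 0.55 -0.05 0 0 0; 0.55 0 0 0 0"

```text
t: 24.45
tool_pos: [0.4174, -0.2263, 0.1797]
orientation: [-1.571, 0.017, -0.017]
force: [1.0, -0.7, 0.2]
finger_gap: 0.047
```

```bash
python3 - <<'E'
from go import *
im=get_image("top");m=camera_model("top");crop(im,140,440,110,290,2.6,"t5")
crop(get_image("wrist"),0,560,0,420,1,"w5");crop(get_image("scene"),0,560,0,420,1.4,"s5")
print(tool()[0])
E
```

```text
[ 0.42179148 -0.22743271  0.17949341]
```

View pics/t5.png

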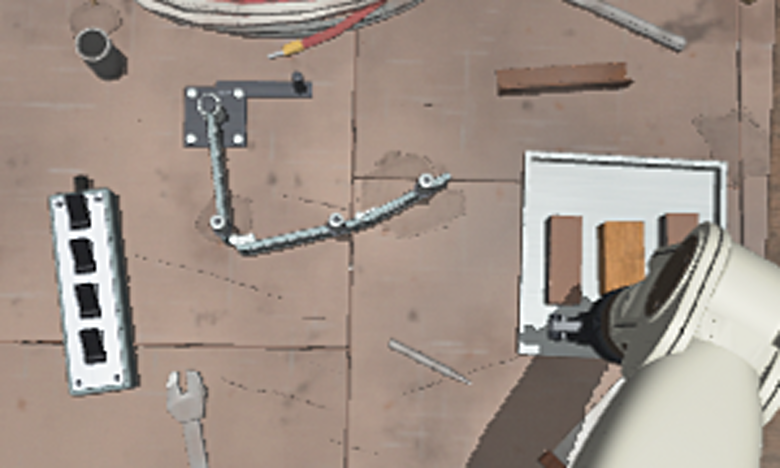

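View pics/w5.png

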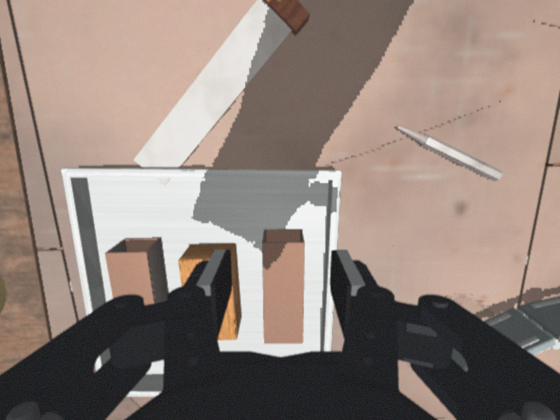

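View pics/s5.png

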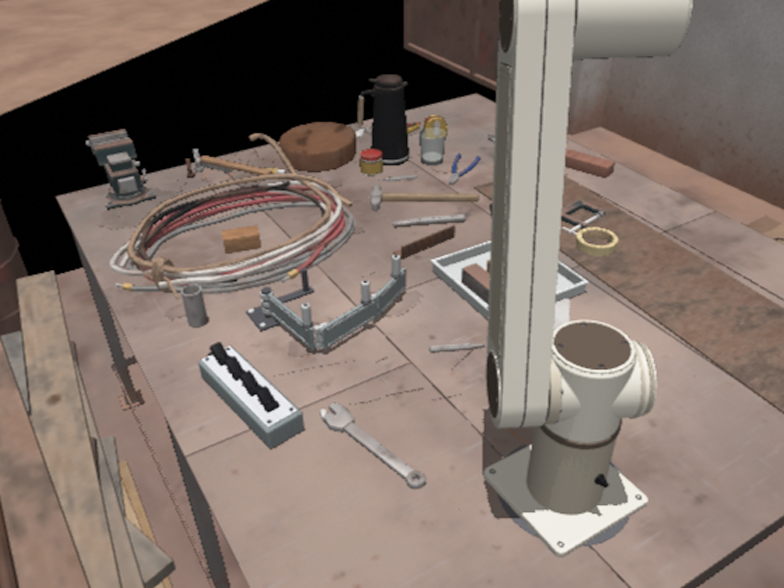

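```bash
python3 - <<'E'
from go import *
p,M=tool();m=camera_model("wrist")
C=R.from_rotvec(m['rotation']).as_matrix(); rel=M.T@C; relp=M.T@(m['position']-p)
a=np.radians(-1.1);X=np.array([np.cos(a),np.sin(a),0]);Y=np.array([0,0,-1.]);M4=np.c_[X,Y,np.cross(X,Y)]
m4=dict(m,position=np.array([.6141,.1132,.1444])+M4@relp,rotation=R.from_matrix(M4@rel).as_rotvec())
np.savez("rel.npz",rel=rel,relp=relp)
for n,px,z in [("pin1",(445,106),.117),("pin2",(172,124),.117),("pin3",(1,217),.117),("ax2?",(385,90),.067),("ax3?",(155,143),.067),("leaf1 far",(412,300),.067),("peg top",(281,318),.09),("tubeA",(287,208),.04)]: print(n,ray(m4,px,z)[0].round(3))
# triangulate peg & pins with scene + top : pixel from crops s1 (130,160)/4, t1 (150,120)/4
ms=camera_model("scene");mt=camera_model("top")
P1=K(ms)@np.c_[R.from_rotvec(ms['rotation']).as_matrix().T,-R.from_rotvec(ms['rotation']).as_matrix().T@ms['position']]
P2=K(mt)@np.c_[R.from_rotvec(mt['rotation']).as_matrix().T,-R.from_rotvec(mt['rotation']).as_matrix().T@mt['position']]
for n,s,t in [("peg",(349,132),(420,77)),("pin1",(353,232),(294,301)),("pin2",(523,168),(478,296)),("pin3",(611,94),(615,237)),("post",(240,188),(281,122))]:
    s=np.array(s,float)/4+(130,160);t=np.array(t,float)/4+(150,120)
    x=cv2.triangulatePoints(P1,P2,s.reshape(2,1),t.reshape(2,1));print(n,(x[:3]/x[3]).ravel().round(3))
E
```

```text
pin1 [0.541 0.2   0.117]
pin2 [0.547 0.059 0.117]
pin3 [ 0.596 -0.042  0.117]
ax2? [0.529 0.184 0.067]
ax3? [0.559 0.03  0.067]
leaf1 far [0.683 0.215 0.067]
peg top [0.681 0.113 0.09 ]
tubeA [0.614 0.12  0.04 ]
peg [0.736 0.109 0.054]
pin1 [0.541 0.195 0.113]
pin2 [0.549 0.056 0.11 ]
pin3 [ 0.596 -0.048  0.111]
post [0.693 0.218 0.068]
```

```bash
python3 - <<'E'
from go import *
go((.596,-.045,.16),(.596,-.045,.079),yaw=0)
E
```

```text
pos [ 0.4218 -0.2274  0.1795] xhead -1.13 tilt -1.0
turn rad -0.02
[ 0.596 -0.045  0.16 ] tool d [0.1742 0.0195 0.1824] n 5 each [0.0348 0.0039 0.0365]
[ 0.596 -0.045  0.079] tool d [0.    0.081 0.   ] n 2 each [0.     0.0405 0.    ]
```

drive_tool:
  deltas: "0.65 0 0 0 -0.02; 0.65 0.035 0 0.036 0; 0.65 0.035 0 0.037 0; 0.65 0.035 0 0.036 0; 0.65 0.035 0 0.037 0; 0.65 0.034 0.01 0.036 0; 0.65 0 0.01 0 0; 0.65 0 0 0 0"

```text
t: 25.6
tool_pos: [0.5938, -0.0446, 0.1563]
orientation: [-1.571, 0.002, 0.004]
force: [-0.2, -0.7, -0.4]
finger_gap: 0.0553
```

```bash
python3 - <<'E'
from go import *
go((.596,-.045,.079),yaw=0)
im=get_image("wrist");m=camera_model("wrist");crop(im,0,560,0,420,1,"w6")
np.save("w6.npy",{k:v for k,v in m.items()},allow_pickle=True)
E
```

```text
pos [ 0.5938 -0.0446  0.1563] xhead 0.09 tilt -1.0
turn rad 0.002
[ 0.596 -0.045  0.079] tool d [ 0.0022  0.0773 -0.0004] n 2 each [ 0.0011  0.0387 -0.0002]
```

View pics/w6.png

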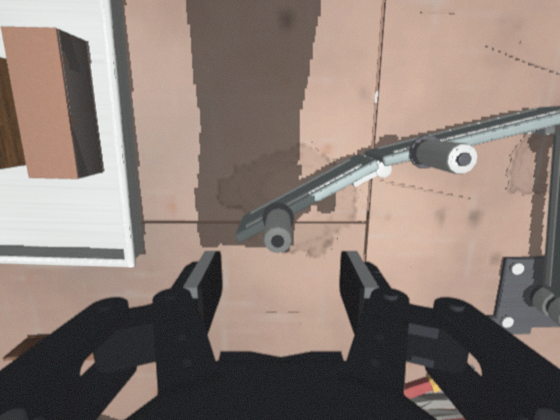

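```bash
python3 - <<'E'
from go import *
m=np.load("w6.npy",allow_pickle=True).item()
for n,px,z in [("pin3",(278,240),.117),("pin2",(463,159),.117),("ax3",(385,165),.067),("l3end",(240,235),.067)]: print(n,ray(m,px,z)[0].round(4))
E
```

```text
pin3 [ 0.5969 -0.0456  0.117 ]
pin2 [0.5476 0.0605 0.117 ]
ax3 [0.5572 0.0324 0.067 ]
l3end [ 0.6114 -0.0755  0.067 ]
```

drive_tool:
  deltas: "0.65 0.003 0.039 -0.001 0; 0.65 0 0.038 0 0; 0.65 0 0 0 0; 0 0 0 0 0; 0 0 0 0 0; 0 0 0 0 0; 0 0 0 0 0"
  grip_force: 40

```text
t: 26.52
tool_pos: [0.5992, -0.0465, 0.0836]
orientation: [-1.572, -0.003, -0.003]
force: [-0.6, -2.0, 6.9]
finger_gap: 0.0171
```

```bash
cat > arc.py <<'E'
from go import *
def arc(c,ang,n,r=None,g=0):
    p,M=tool(); v=p[:2]-np.array(c); print("r",np.linalg.norm(v).round(4),"head",np.degrees(np.arctan2(v[1],v[0])).round(1))
    if r: v=v/np.linalg.norm(v)*r
    path=[]
    for i in range(1,n+1):
        a=ang*i/n; path.append([c[0]+v[0]*np.cos(a)-v[1]*np.sin(a),c[1]+v[0]*np.sin(a)+v[1]*np.cos(a),p[2]])
    print(np.round(path[-1],3)); rows(path,[0]*n,g)
if __name__=="__main__":
    s=get_state();print(s['finger_gap'],s['force'].round(1),s['tool_pos'].round(4))
    arc((.5575,.032),3.0,16,g=0)
E
python3 arc.py
```

```text
0.017126633057210662 [-0.6 -2.   6.9] [ 0.5992 -0.0465  0.0836]
r 0.0889 head -62.0
[0.527 0.116 0.084]
0 0.014 0.000 0.009 0.000; 0 0.012 0.000 0.012 0.000; 0 0.010 0.000 0.014 0.000; 0 0.007 0.000 0.015 0.000; 0 0.004 0.000 0.016 0.000; 0 0.001 0.000 0.017 0.000; 0 -0.002 0.000 0.016 0.000; 0 -0.005 0.000 0.016 0.000
0 -0.008 0.000 0.015 0.000; 0 -0.011 0.000 0.013 0.000; 0 -0.013 0.000 0.011 0.000; 0 -0.015 0.000 0.008 0.000; 0 -0.016 0.000 0.005 0.000; 0 -0.017 0.000 0.002 0.000; 0 -0.017 0.000 -0.001 0.000; 0 -0.016 0.000 -0.004 0.000
```

drive_tool:
  deltas: "0 0.014 0 0.009 0; 0 0.012 0 0.012 0; 0 0.010 0 0.014 0; 0 0.007 0 0.015 0; 0 0.004 0 0.016 0; 0 0.001 0 0.017 0; 0 -0.002 0 0.016 0; 0 -0.005 0 0.016 0"

```text
t: 27.52
tool_pos: [0.6401, 0.0694, 0.0837]
orientation: [-1.571, -0.003, -0.003]
force: [-0.7, -1.4, 7.3]
finger_gap: 0.0169
```

```bash
python3 - <<'E'
from arc import *
s=get_state();print(s['finger_gap'],s['force'].round(1),s['tool_pos'].round(4))
im=get_image("top");m=camera_model("top");crop(im,190,330,120,220,5,"t7")
arc((.5575,.032),1.55,9)
E
```

```text
0.016863082168018486 [-0.7 -1.4  7.3] [0.6401 0.0694 0.0837]
r 0.0909 head 26.0
[0.519 0.115 0.084]
0 -0.008 0.000 0.013 0.000; 0 -0.010 0.000 0.012 0.000; 0 -0.012 0.000 0.010 0.000; 0 -0.014 0.000 0.008 0.000; 0 -0.015 0.000 0.005 0.000; 0 -0.015 0.000 0.003 0.000; 0 -0.016 0.000 0.000 0.000; 0 -0.015 0.000 -0.003 0.000
0 -0.015 0.000 -0.005 0.000
```

View pics/t7.png

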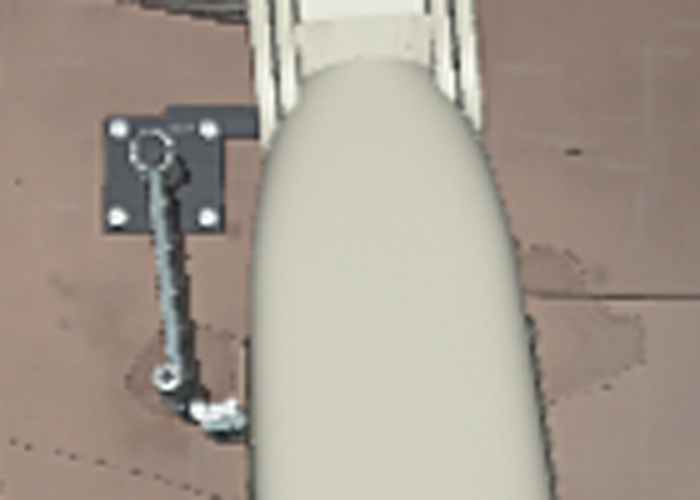

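drive_tool:
  deltas: "0 -0.010 0 0.012 0; 0 -0.011 0 0.011 0; 0 -0.012 0 0.009 0; 0 -0.014 0 0.007 0; 0 -0.015 0 0.005 0; 0 -0.015 0 0.003 0; 0 -0.015 0 0 0; 0 -0.015 0 -0.003 0"

```text
t: 28.58
tool_pos: [0.5348, 0.1142, 0.0838]
orientation: [-1.568, -0.007, -0.006]
force: [5.4, 3.0, 3.3]
finger_gap: 0.0168
```

```bash
python3 - <<'E'
from arc import *
s=get_state();print(s['finger_gap'],s['force'].round(1),s['tool_pos'].round(4))
im=get_image("wrist");np.save("w8.npy",camera_model("wrist"),allow_pickle=True);crop(im,0,560,0,420,1,"w8")
crop(get_image("scene"),130,330,160,310,4,"s8")
E
```

```text
0.016822347166288793 [5.4 3.  3.3] [0.5348 0.1142 0.0838]
```

View pics/w8.png

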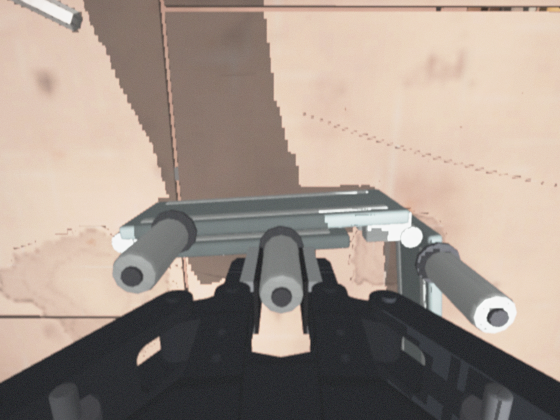

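View pics/s8.png

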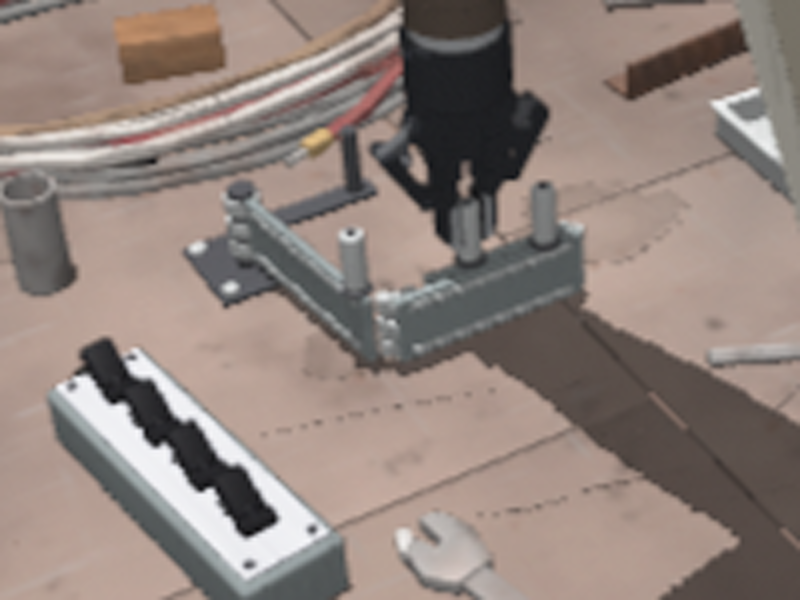

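drive_tool:
  deltas: "0 -0.005 0 -0.001 0; 0 -0.004 0 0 0; 0 0 0 0 0; 0 0 0 0 0"

```text
t: 29.18
tool_pos: [0.5254, 0.1141, 0.0838]
orientation: [-1.567, -0.006, -0.004]
force: [1.9, 4.3, 6.3]
finger_gap: 0.0166
```

```bash
python3 - <<'E'
from arc import *
s=get_state();print(s['finger_gap'],s['force'].round(1),s['tool_pos'].round(4))
m=camera_model("wrist");im=get_image("wrist");crop(im,0,560,0,420,1,"w9")
m8=np.load("w8.npy",allow_pickle=True).item()
for px,z in [((130,275),.117),((282,295),.117),((495,315),.117)]: print(ray(m8,px,z)[0].round(4))
E
```

```text
0.016590633487658137 [1.9 4.3 6.3] [0.5254 0.1141 0.0838]
[0.5213 0.058  0.117 ]
[0.5299 0.1157 0.117 ]
[0.5389 0.2001 0.117 ]
```

View pics/w9.png

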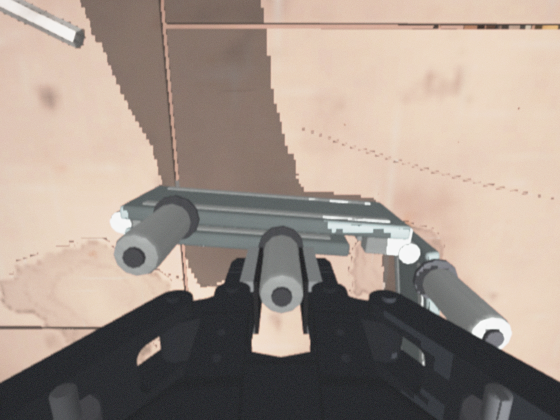

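drive_tool:
  deltas: "0.45 0 0 0 0; 0.45 0 0 0 0; 0.45 0 -0.04 0 0; 0.45 0 -0.04 0 0; 0.45 0 0 -0.03 0; 0.45 0 0 -0.025 0; 0.45 0 0 0 0; 0.45 0 0 0 0"

```text
t: 30.22
tool_pos: [0.5222, 0.0572, 0.1608]
orientation: [-1.571, 0.001, 0.001]
force: [-0.1, -0.7, 0.1]
finger_gap: 0.0384
```

```bash
python3 - <<'E'
from arc import *
s=get_state();print(s['finger_gap'],s['force'].round(1),s['tool_pos'].round(4))
m=camera_model("wrist");im=get_image("wrist");np.save("w10.npy",m,allow_pickle=True);crop(im,0,560,0,420,1,"w10")
E
```

```text
0.03839292245421476 [-0.1 -0.7  0.1] [0.5222 0.0572 0.1608]
```

View pics/w10.png

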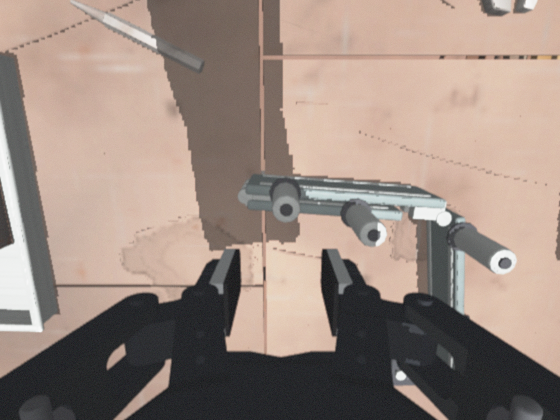

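```bash
python3 - <<'E'
from arc import *
m=np.load("w10.npy",allow_pickle=True).item()
for n,px,z in [("pin2",(287,209),.117),("pin3",(374,234),.117),("pin1",(504,263),.117),("ax2",(444,216),.067),("l2 end",(250,186),.067),("l2 root",(430,199),.067),("l3root",(262,206),.067),("l3 tip",(400,214),.067)]: print(n,ray(m,px,z)[0].round(4))
go((.512,.0555,.079),yaw=0)
E
```

```text
pin2 [0.5065 0.0623 0.117 ]
pin3 [0.5227 0.1165 0.117 ]
pin1 [0.5423 0.2009 0.117 ]
ax2 [0.5257 0.185  0.067 ]
l2 end [0.5019 0.0353 0.067 ]
l2 root [0.5121 0.1725 0.067 ]
l3root [0.5175 0.0441 0.067 ]
l3 tip [0.524  0.1508 0.067 ]
pos [0.5223 0.0574 0.1609] xhead 0.03 tilt -1.0
turn rad 0.001
[0.512  0.0555 0.079 ] tool d [-0.0103  0.0819 -0.0019] n 2 each [-0.0051  0.0409 -0.001 ]
```

drive_tool:
  deltas: "0.45 -0.016 0 0.004 0; 0.45 0 0.041 0 0; 0.45 0 0.041 0 0; 0.45 0 0 0 0; 0 0 0 0 0; 0 0 0 0 0; 0 0 0 0 0"

```text
t: 31.15
tool_pos: [0.5076, 0.0612, 0.0807]
orientation: [-1.57, -0.002, -0.002]
force: [-1.1, -0.1, 1.9]
finger_gap: 0.0167
```

```bash
python3 - <<'E'
from arc import *
s=get_state();print(s['finger_gap'],s['force'].round(1),s['tool_pos'].round(4))
arc((.5257,.184),1.87,16)
E
```

```text
0.016730987112128975 [-1.1 -0.1  1.9] [0.5076 0.0612 0.0807]
r 0.1242 head -98.4
[0.648 0.203 0.081]
0 0.014 0.000 -0.001 0.000; 0 0.014 0.000 0.000 0.000; 0 0.014 0.000 0.002 0.000; 0 0.014 0.000 0.004 0.000; 0 0.013 0.000 0.005 0.000; 0 0.013 0.000 0.007 0.000; 0 0.012 0.000 0.008 0.000; 0 0.011 0.000 0.010 0.000
0 0.010 0.000 0.011 0.000; 0 0.008 0.000 0.012 0.000; 0 0.007 0.000 0.013 0.000; 0 0.005 0.000 0.014 0.000; 0 0.004 0.000 0.014 0.000; 0 0.002 0.000 0.014 0.000; 0 0.000 0.000 0.014 0.000; 0 -0.001 0.000 0.014 0.000
```

drive_tool:
  deltas: "0 0.014 0 -0.001 0; 0 0.014 0 0 0; 0 0.014 0 0.002 0; 0 0.014 0 0.004 0; 0 0.013 0 0.005 0; 0 0.013 0 0.007 0; 0 0.012 0 0.008 0; 0 0.011 0 0.010 0"

```text
t: 32.15
tool_pos: [0.6134, 0.0945, 0.0808]
orientation: [-1.573, -0.001, -0.004]
force: [1.6, -4.9, 0.7]
finger_gap: 0.0169
```

```bash
python3 - <<'E'
from arc import *
s=get_state();print(s['finger_gap'],s['force'].round(1),s['tool_pos'].round(4))
arc((.5257,.184),.9,8)
crop(get_image("wrist"),0,560,0,420,1,"w11")
E
```

```text
0.01685216537936765 [ 1.6 -4.9  0.7] [0.6134 0.0945 0.0808]
r 0.1253 head -45.6
[0.65  0.197 0.081]
0 0.009 0.000 0.010 0.000; 0 0.008 0.000 0.011 0.000; 0 0.007 0.000 0.012 0.000; 0 0.005 0.000 0.013 0.000; 0 0.004 0.000 0.014 0.000; 0 0.002 0.000 0.014 0.000; 0 0.001 0.000 0.014 0.000; 0 -0.001 0.000 0.014 0.000
```

View pics/w11.png

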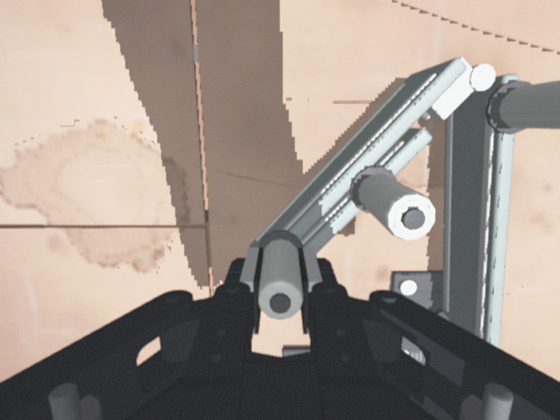

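Folding nicely: leaf 3 stays parallel on leaf 2. Continue.

drive_tool:
  deltas: "0 0.009 0 0.010 0; 0 0.008 0 0.011 0; 0 0.007 0 0.012 0; 0 0.005 0 0.013 0; 0 0.004 0 0.014 0; 0 0.002 0 0.013 0; 0 0.001 0 0.012 0; 0 0 0 0 0"

```text
t: 33.2
tool_pos: [0.6514, 0.1836, 0.0809]
orientation: [-1.568, -0.008, -0.005]
force: [8.8, 0.5, -0.4]
finger_gap: 0.017
```

```bash
python3 - <<'E'
from arc import *
s=get_state();print(s['finger_gap'],s['force'].round(1),s['tool_pos'].round(4))
crop(get_image("wrist"),0,560,0,420,1,"w12")
E
```

```text
0.0170451032767351 [ 8.8  0.5 -0.4] [0.6514 0.1836 0.0809]
```

View pics/w12.png

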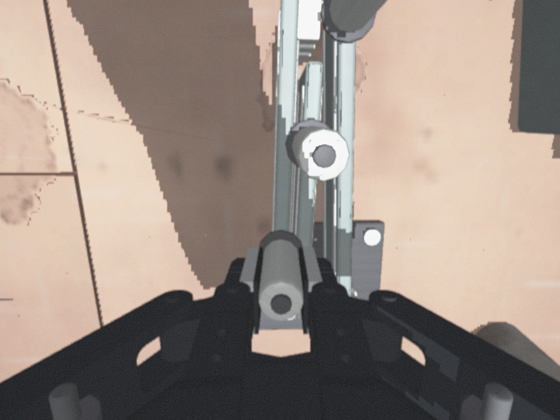

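drive_tool:
  deltas: "0 0.003 0 0.006 0; 0 0 0 0.006 0; 0 0 0 0.006 0; 0 0 0 0 0"

```text
t: 33.75
tool_pos: [0.6507, 0.1969, 0.0807]
orientation: [-1.575, 0.0, -0.002]
force: [-0.4, -8.9, 8.7]
finger_gap: 0.0172
```

```bash
python3 - <<'E'
from arc import *
s=get_state();print(s['finger_gap'],s['force'].round(1),s['tool_pos'].round(4))
m=camera_model("wrist");np.save("w13.npy",m,allow_pickle=True)
crop(get_image("wrist"),0,560,0,420,1,"w13")
E
```

```text
0.01718070619005883 [-0.4 -8.9  8.7] [0.6507 0.1969 0.0807]
```

View pics/w13.png

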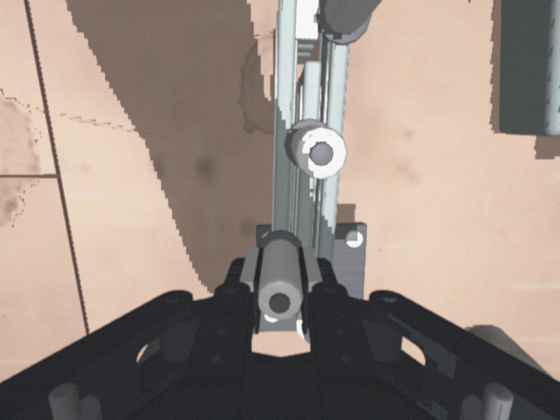

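drive_tool:
  deltas: "0 0 0 0.005 0; 0 0 0 0 0; 0 0 0 -0.004 0; 0.4 0 0 0 0; 0.4 0 0 0 0; 0.4 0 -0.04 0 0; 0.4 0 -0.04 0 0; 0.4 -0.05 0 0 0"

```text
t: 34.8
tool_pos: [0.6059, 0.202, 0.1631]
orientation: [-1.566, -0.008, -0.009]
force: [0.1, 0.2, 0.8]
finger_gap: 0.0344
```

drive_tool:
  deltas: "0.45 -0.055 0 0 0; 0.45 0 0 0 0; 0.45 0 0 0 0"

```text
t: 35.17
tool_pos: [0.5457, 0.2008, 0.1594]
orientation: [-1.57, -0.001, 0.0]
force: [0.7, -0.4, 0.4]
finger_gap: 0.0385
```

```bash
python3 - <<'E'
from arc import *
s=get_state();print(s['finger_gap'],s['force'].round(1),s['tool_pos'].round(4))
m=camera_model("wrist");np.save("w14.npy",m,allow_pickle=True)
crop(get_image("wrist"),0,560,0,420,1,"w14")
E
```

```text
0.03851186094232773 [ 0.7 -0.4  0.4] [0.5457 0.2008 0.1594]
```

View pics/w14.png

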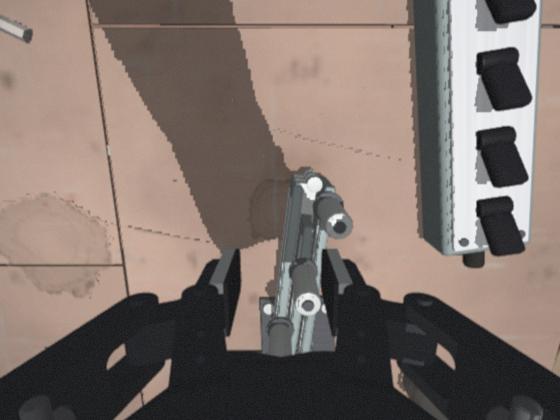

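```bash
python3 - <<'E'
from arc import *
m=np.load("w14.npy",allow_pickle=True).item()
for n,px,z in [("pin1",(340,226),.117),("pin3",(307,305),.117),("ax2",(315,185),.067),("l2a",(297,182),.067),("l2b",(276,318),.067),("l1a",(326,205),.067),("l1b",(321,262),.067)]: print(n,ray(m,px,z)[0].round(4))
im=get_image("wrist");crop(im,250,370,160,360,4,"w14c")
E
```

```text
pin1 [0.5405 0.2384 0.117 ]
pin3 [0.5952 0.2194 0.117 ]
ax2 [0.5246 0.2278 0.067 ]
l2a [0.5223 0.2143 0.067 ]
l2b [0.6386 0.1982 0.067 ]
l1a [0.5401 0.2367 0.067 ]
l1b [0.5873 0.2344 0.067 ]
```

View pics/w14c.png

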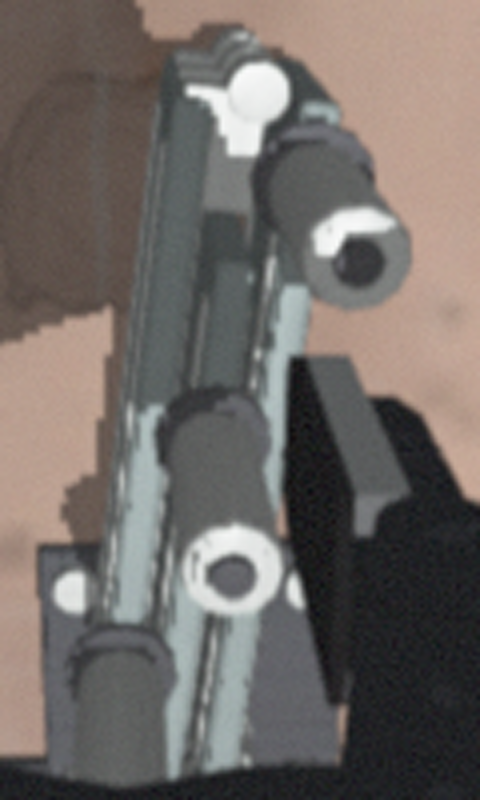

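```bash
python3 - <<'E'
from arc import *
go((.5405,.2365,.079),yaw=0)
E
```

```text
pos [0.5471 0.2007 0.1597] xhead 0.02 tilt -1.0
turn rad 0.0
[0.5405 0.2365 0.079 ] tool d [-0.0066  0.0807  0.0358] n 2 each [-0.0033  0.0403  0.0179]
```

drive_tool:
  deltas: "0.5 -0.006 0 0.036 0; 0.5 0 0 0 0; 0.5 0 0.041 0 0; 0.5 0 0.04 0 0; 0.5 0 0 0 0; 0 0 0 0 0; 0 0 0 0 0; 0 0 0 0 0"
  grip_force: 50

```text
t: 36.28
tool_pos: [0.5414, 0.2365, 0.0803]
orientation: [-1.569, -0.003, -0.003]
force: [1.4, 0.1, 2.0]
finger_gap: 0.0169
```

```bash
python3 - <<'E'
from arc import *
s=get_state();print(s['finger_gap'],s['force'].round(1),s['tool_pos'].round(4))
arc((.692,.217),1.68,16)
crop(get_image("wrist"),0,560,0,420,1,"w15")
E
```

```text
0.016874056895800387 [1.4 0.1 2. ] [0.5414 0.2365 0.0803]
r 0.1519 head 172.6
[0.689 0.065 0.08 ]
0 -0.001 0.000 -0.016 0.000; 0 0.000 0.000 -0.016 0.000; 0 0.002 0.000 -0.016 0.000; 0 0.004 0.000 -0.015 0.000; 0 0.005 0.000 -0.015 0.000; 0 0.007 0.000 -0.014 0.000; 0 0.008 0.000 -0.014 0.000; 0 0.010 0.000 -0.013 0.000
0 0.011 0.000 -0.012 0.000; 0 0.012 0.000 -0.010 0.000; 0 0.013 0.000 -0.009 0.000; 0 0.014 0.000 -0.008 0.000; 0 0.015 0.000 -0.006 0.000; 0 0.015 0.000 -0.004 0.000; 0 0.016 0.000 -0.003 0.000; 0 0.016 0.000 -0.001 0.000
```

View pics/w15.png

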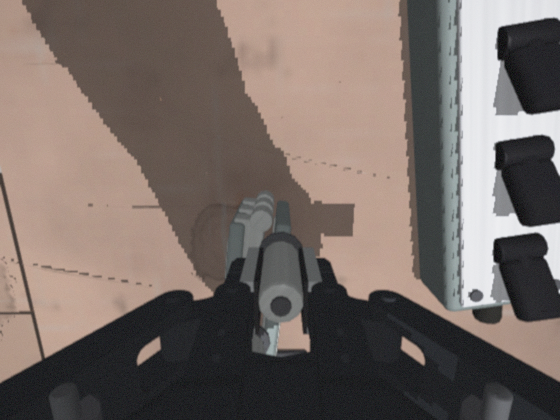

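Gripped on pin 1. Swing the packet.

drive_tool:
  deltas: "0 -0.001 0 -0.016 0; 0 0 0 -0.016 0; 0 0.002 0 -0.016 0; 0 0.004 0 -0.015 0; 0 0.005 0 -0.015 0; 0 0.007 0 -0.014 0; 0 0.008 0 -0.014 0; 0 0.010 0 -0.013 0"

```text
t: 37.33
tool_pos: [0.5771, 0.1188, 0.0803]
orientation: [-1.565, -0.005, -0.003]
force: [4.9, 8.7, 3.5]
finger_gap: 0.0168
```

```bash
python3 - <<'E'
from arc import *
s=get_state();print(s['finger_gap'],s['force'].round(1),s['tool_pos'].round(4))
arc((.692,.217),.87,8)
crop(get_image("wrist"),0,560,0,420,1,"w16")
E
```

```text
0.016828942684896226 [4.9 8.7 3.5] [0.5771 0.1188 0.0803]
r 0.1512 head -139.5
[0.693 0.066 0.08 ]
0 0.011 0.000 -0.012 0.000; 0 0.013 0.000 -0.011 0.000; 0 0.014 0.000 -0.009 0.000; 0 0.015 0.000 -0.008 0.000; 0 0.015 0.000 -0.006 0.000; 0 0.016 0.000 -0.004 0.000; 0 0.016 0.000 -0.003 0.000; 0 0.016 0.000 -0.001 0.000
```

View pics/w16.png

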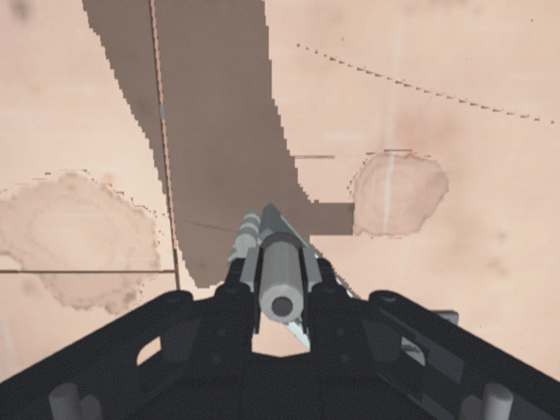

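drive_tool:
  deltas: "0 0.013 0 -0.011 0; 0 0.013 0 -0.010 0; 0 0.014 0 -0.009 0; 0 0.015 0 -0.008 0; 0 0.015 0 -0.006 0; 0 0.015 0 -0.004 0; 0 0 0 0 0"

```text
t: 38.25
tool_pos: [0.6612, 0.068, 0.0803]
orientation: [-1.571, -0.002, -0.004]
force: [2.9, 0.2, 6.9]
finger_gap: 0.0169
```

```bash
python3 - <<'E'
from arc import *
s=get_state();print(s['finger_gap'],s['force'].round(1),s['tool_pos'].round(4))
arc((.692,.217),.2,2)
crop(get_image("scene"),130,330,160,310,4,"s17")
E
```

```text
0.016863208336969103 [2.9 0.2 6.9] [0.6612 0.068  0.0803]
r 0.1521 head -101.7
[0.691 0.065 0.08 ]
0 0.015 0.000 -0.002 0.000; 0 0.015 0.000 -0.001 0.000
```

View pics/s17.png

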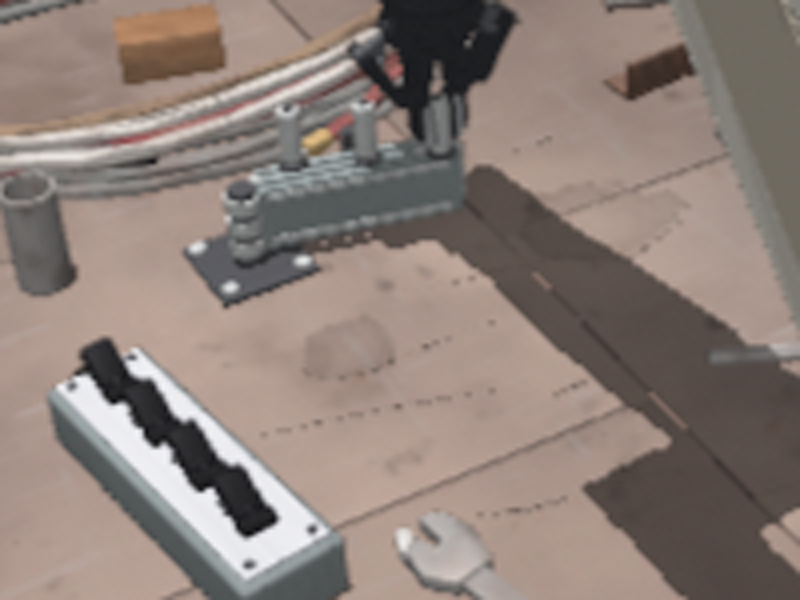

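drive_tool:
  deltas: "0 0.012 0 -0.002 0; 0 0.010 0 -0.001 0; 0 0.008 0 0 0; 0 0 0 0 0"

```text
t: 38.8
tool_pos: [0.69, 0.0643, 0.0803]
orientation: [-1.572, -0.0, -0.002]
force: [-0.5, -1.4, 6.9]
finger_gap: 0.0165
```

```bash
python3 - <<'E'
from arc import *
s=get_state();print(s['finger_gap'],s['force'].round(1),s['tool_pos'].round(4))
arc((.692,.217),.2,2)
E
```

```text
0.016515489806331378 [-0.5 -1.4  6.9] [0.69   0.0643 0.0803]
r 0.1527 head -90.8
[0.72  0.067 0.08 ]
0 0.015 0.000 0.001 0.000; 0 0.015 0.000 0.002 0.000
```

drive_tool:
  deltas: "0 0.006 0 0 0; 0 0.004 0 0 0; 0 0 0 0 0"

```text
t: 39.17
tool_pos: [0.6986, 0.0643, 0.0803]
orientation: [-1.572, 0.001, -0.0]
force: [-3.8, -1.3, 9.7]
finger_gap: 0.0167
```

drive_tool:
  deltas: "0 0.004 0 0 0; 0 0 0 0 0; 0 0 0 0 0"

```text
t: 39.55
tool_pos: [0.6988, 0.0643, 0.0802]
orientation: [-1.572, 0.007, 0.006]
force: [-13.3, -0.9, 14.2]
finger_gap: 0.0167
```

drive_tool:
  deltas: "0 -0.003 0 0 0; 0.45 0 0 0 0; 0.45 0 0 0 0; 0.45 0 -0.045 0 0; 0.45 0 -0.045 0 0; 0.45 -0.06 0 0 0; 0.45 -0.06 0 0 0; 0.45 0 0 0 0"

```text
t: 40.55
tool_pos: [0.5717, 0.0652, 0.1649]
orientation: [-1.572, 0.01, 0.011]
force: [0.8, 0.8, 0.1]
finger_gap: 0.0385
```

drive_tool:
  deltas: "0.45 -0.06 -0.03 0 0; 0.45 -0.06 -0.03 0 0; 0.45 -0.06 0 -0.04 0; 0.45 0 0 -0.06 0; 0.45 0 0 -0.06 0; 0.45 0 0 -0.06 0; 0.45 0 0 -0.06 0; 0.45 0 0 0 0"

```text
t: 41.55
tool_pos: [0.4171, -0.213, 0.224]
orientation: [-1.572, 0.005, -0.006]
force: [0.7, 0.6, 0.1]
finger_gap: 0.0385
```

```bash
python3 - <<'E'
from arc import *
s=get_state();print(s['finger_gap'],s['force'].round(1),s['tool_pos'].round(4))
crop(get_image("scene"),90,390,140,340,2.6,"s18")
im=get_image("top");crop(im,200,440,120,270,3.3,"t18");crop(im,200,290,125,185,8,"t18z")
E
```

```text
0.03853611613696129 [0.7 0.6 0.1] [ 0.4171 -0.213   0.224 ]
```

View pics/s18.png

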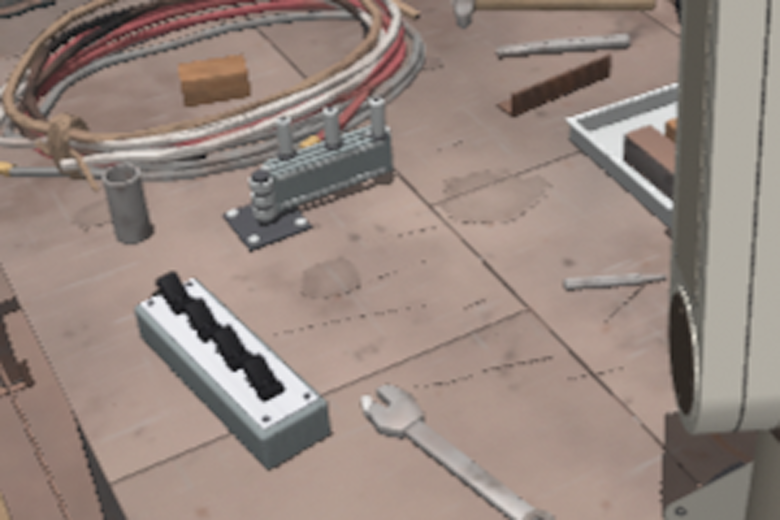

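View pics/t18.png

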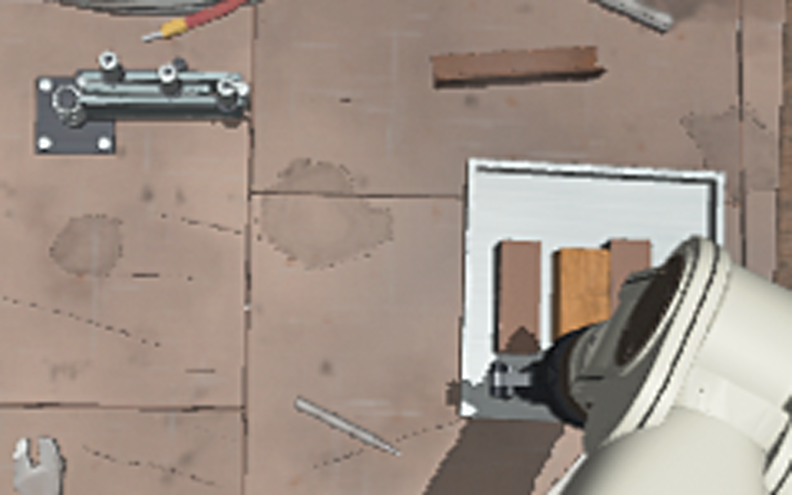

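View pics/t18z.png

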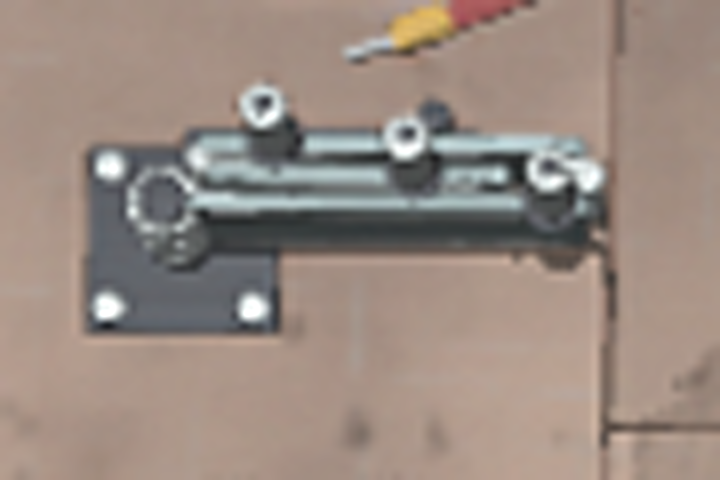

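drive_tool:
  deltas: "0.45 0.04 -0.05 -0.05 0; 0.45 0.04 -0.05 -0.04 0; 0.45 0 0 0 0; 0.45 0 0 0 0"

```text
t: 42.15
tool_pos: [0.4807, -0.2785, 0.3032]
orientation: [-1.569, -0.0, 0.003]
force: [-0.4, 0.9, 0.3]
finger_gap: 0.0383
```

```bash
python3 - <<'E'
from arc import *
print(get_state()['tool_pos'])
np.save("w19.npy",camera_model("wrist"),allow_pickle=True);crop(get_image("wrist"),0,560,0,420,1,"w19")
E
```

```text
[ 0.48071269 -0.27846646  0.30318325]
```

View pics/w19.png

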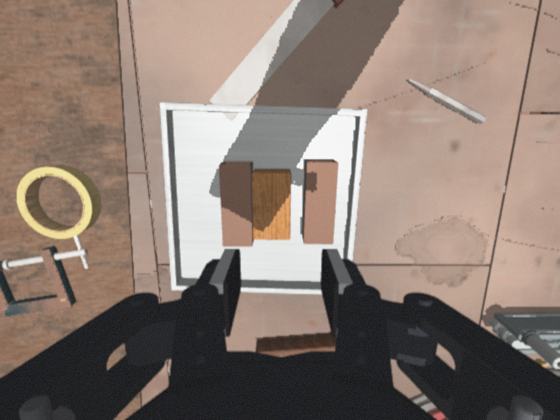

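```bash
python3 - <<'E'
from arc import *
m=np.load("w19.npy",allow_pickle=True).item()
print(ray(m,[(237,204),(271,205),(320,201)],.046).round(3)); print(ray(m,[(163,106),(365,112),(350,292),(172,290)],.03).round(3))
mt=camera_model("top"); f=lambda x,y:(x/8+200,y/8+125)
L=ray(mt,[f(200,203),f(590,203),f(200,145),f(580,145),f(215,175),f(508,175)],.067)[:,:2]
for i in (0,2,4): d=L[i+1]-L[i]; print(L[i].round(3),np.degrees(np.arctan2(d[1],d[0])).round(1))
print(get_state()['joint_vel'].round(3)); close_job()
E
```

```text
[[ 0.516 -0.333  0.046]
 [ 0.517 -0.289  0.046]
 [ 0.511 -0.226  0.046]]
[[ 0.394 -0.423  0.03 ]
 [ 0.401 -0.172  0.03 ]
 [ 0.651 -0.176  0.03 ]
 [ 0.648 -0.434  0.03 ]]
[0.693 0.202] -88.5
[0.717 0.203] -88.5
[0.704 0.197] -88.5
[-0.003 -0.011 -0.022 -0.001 -0.003 -0.001]
the job is handed in; nothing more can be done
```

I finished the whole sequence and handed the job in at about 42 s of robot time. It reports no verdict, so the checks below are my own.

**What I did**
1. **Switches:** I swept all four paddles off. The first sweep ran about 5 mm too high and the paddles looked barely past the limit, so I swept again at the right height. After that they were clearly tipped over.
2. **Pieces:** three were present, one softwood block and two tube offcuts. I put all three in the tray.
3. **Guard:** I folded the end leaf onto the middle leaf, then both against the first leaf. I then swung the packet on its post until the stop pushed back with about 13 N.

**Last checks**
- **Tray:** all three pieces lie flat, with centres at most about 80 mm from the tray centre along either side.
- **Leaves:** in the top view all three run parallel, at −88.5° (about 1.6 rad of turn on the first leaf, home being 1.57). These angles come from the pictures; no joint reading was available.
- **Robot:** the arm is clear of everything.
- **Bystanders:** the angle iron, centre punch and try square look where they were in the pictures. I did not measure them.

**What went differently**
- The outer tube shifted about 40 mm inside the tray while the arm was at the guard. It now lies flat beside the block, well within limits.
- Pressing the middle leaf home turned the first leaf back a little, to about −0.14 rad, before the final swing.

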